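Get the screw box out from under the desk riser

TASK

A carton of drywall screws is pushed half under the white desk riser, and a tin, a jar and a tape measure stand in its way: first stand all three on the grey side tray. Then slide the carton out and lay it flat, right way up, in the large free compartment of the black tool tray, and after that put the tin, the jar and the tape measure back upright, each on the very spot where it stood at the start. Knock nothing over, and leave the mug and the tape roll where they are.

Things in the scene. Friction and masses are not known exactly. Their poses are not given: they have to be found in the camera images.
- riser: White desk riser, fixed; place and yaw vary: board 220 (x) x 320 (y) x 18 mm, underside 62 and top 80 mm above the desk, on two end panels 18 mm thick (272 mm free between them). A spirit level and pencils lie on its back half (20 mm high). Origin: on the desk, under the board's middle. Its -x axis points out of the open front, roughly at the robot; the board's front edge is 110 mm along -x.
- screwbox: Cardboard carton of screws, 150 (x) x 60 (y) x 50 mm high, 0.4 to 0.7 kg, label with a drawn screw on top near its front. Lies flat on the desk, rear part under the riser, front end (-x) sticking out 50 to 70 mm. It can be lifted only after a pull of about 100 mm along its -x axis. Origin: centre of its underside, 75 mm behind the front end.
- tin: Round metal tin with lever lid and paper band, 66 mm diameter, 85 mm high, about 0.3 kg. Origin: centre of its underside, z up. Tin, jar and tape measure stand at three places before the carton, which at which varies: two side by side 110 mm apart with centres about 48 mm ahead of its front end, and one on its middle line about 118 mm ahead.
- jar: Round amber screw-top jar, 60 mm diameter up to 76 mm above its foot, black cap 54 mm diameter, 96 mm high in all, about 0.22 kg. Origin: centre of its underside, z up.
- tapemeasure: Pocket tape measure standing upright, black case with yellow and steel discs on its flat sides: 68 mm long (x), 34 mm thick (y; 38 to 40 mm over discs and belt clip, which are thin dress), 66 mm high, about 0.28 kg; lock and blade tip stick out a few mm at its -x end. Its x axis is within 0.45 rad of the carton's at the start. Origin: centre of its underside, z up.
- sidetray: Low grey plastic tray, fixed, 310 (x) x 160 (y) mm, walls 4 mm thick and 12 mm high with an outer lip, floor 4 mm above the desk: the side area, empty at the start. It lies on the robot's left or right, long side ahead. Origin: on the desk, under its centre.
- tooltray: Black plastic tool tray, fixed, on the side opposite the grey tray: 325 (x) x 160 (y) mm, walls 4 mm thick, 52 mm high, floor 4 mm above the desk. A cross wall 42 mm high at x = -35 mm parts a small compartment (-x side, with screwdrivers and pliers) from the large free one: 191 (x) x 152 (y) mm inside, centre at x = +63 mm, y = 0. Origin: on the desk, under its centre.
- mug: White ceramic mug, 80 mm diameter, 92 mm high, a bystander. Origin: centre of its underside.
- taperoll: Roll of yellow tape lying flat, 96 mm diameter, 48 mm high, a bystander. Origin: centre of its underside.
Mind the look-alikes: they are no part of the job. There is more than one size of the tapemeasure; the one meant has the size given above.

How it is judged:
On the way, in this order (a step that is already met when the one before it is completed fails the run):
1. tin, jar and tape measure all stand released on the grey side tray (x of tin in the frame of sidetray between -0.14 and 0.14 m and y of tin in the frame of sidetray between -0.068 and 0.068 m and z of each of tin, jar, tapemeasure in the frame of sidetray below 0.012 m and angle between each of tin, jar, tapemeasure's own z axis and vertical below 0.12 rad and linear speed of each of tin, jar, tapemeasure below 0.02 m/s and contact force between the fingers and tin below 0.3 N and x of jar in the frame of sidetray between -0.14 and 0.14 m and y of jar in the frame of sidetray between -0.068 and 0.068 m and contact force between the fingers and jar below 0.3 N and x of tapemeasure in the frame of sidetray between -0.14 and 0.14 m and y of tapemeasure in the frame of sidetray between -0.068 and 0.068 m and contact force between the fingers and tapemeasure below 0.3 N), for 0.2 s.
2. the carton lies released in the free compartment of the black tool tray, while the three things are still on the grey tray (all of step 1 and x of screwbox in the frame of tooltray between 0.039 and 0.087 m and y of screwbox in the frame of tooltray between -0.05 and 0.05 m and z of screwbox in the frame of tooltray below 0.012 m and angle between screwbox's own z axis and vertical below 0.12 rad and linear speed of screwbox below 0.02 m/s and contact force between the fingers and screwbox below 0.3 N), for 0.2 s.
At the end, for the whole second after the job is handed in: The carton lies flat (within 7 degrees), right way up and released on the floor of the tool tray's large compartment; tin, jar and tape measure stand upright (within 7 degrees), released and at rest, each within 15 mm of where it stood at the start (x of screwbox in the frame of tooltray between 0.039 and 0.087 m and y of screwbox in the frame of tooltray between -0.05 and 0.05 m and z of screwbox in the frame of tooltray below 0.012 m and angle between each of screwbox, tin, jar, tapemeasure's own z axis and vertical below 0.12 rad and linear speed of each of screwbox, tin, jar, tapemeasure below 0.02 m/s and contact force between the fingers and screwbox below 0.3 N and distance of each of tin, jar, tapemeasure from where it was at the start of the episode below 0.015 m and contact force between the fingers and tin below 0.3 N and contact force between the fingers and jar below 0.3 N and contact force between the fingers and tapemeasure below 0.3 N); the robot touches nothing.
It fails at once if the tin is knocked over (tilted more than 40 degrees) (angle between tin's own z axis and vertical above 0.7 rad).
It fails at once if the jar is knocked over (tilted more than 40 degrees) (angle between jar's own z axis and vertical above 0.7 rad).
It fails at once if the tape measure is knocked over (tilted more than 40 degrees) (angle between tapemeasure's own z axis and vertical above 0.7 rad).
It fails at once if the mug is moved more than 15 mm (distance of mug from where it was at the start of the episode above 0.015 m).
It fails at once if the tape roll is moved more than 15 mm (distance of taperoll from where it was at the start of the episode above 0.015 m).
It also fails if it takes over 147 s, if anything falls off the work surface, if the arm or the gripper's body presses on something with over 40 N, if the wrist force passes 120 N, or if a joint passes its speed limit or range.

ROBOT

A 7-joint arm with a two-finger parallel gripper is mounted at the origin on the work surface. World frame = base frame: x ahead of the robot, y to its left, z up, the work surface at z = 0. Lengths are in m, angles in rad, forces in N, time in s.
With the tool pointing down it reaches from about 0.425 to 1.025 m from the base axis. Payload 9.4 kg.
Tool frame: the origin (TCP) lies midway between the tips of the shut fingers; the grasp point (between the pads) lies 19 mm behind it; z points along the fingers, y is the direction in which the jaws open and shut (so a half turn about z gives the same grasp; the last joint's range is limited). The gripper opens to 93 mm and grips with 3 to 60 N. Pads are 15 mm wide; open, the fingers measure 128 mm over their backs; the gripper's body (75 mm by 188 mm) begins 65 mm behind the grasp point.
Start: joints at [1.03, 0.599, -0.003, 1.599, 0.002, 0.943, -0.08], TCP at [0.324, -0.648, 0.219] pointing down, gripper open.
Joint ranges: [-2.57, 2.57], [-0.35, 1.97], [-1.29, 1.29], [0.11, 2.56], [-1.05, 4.19], [0.11, 1.86], [-2.63, 2.63]. Speed limits (rad/s): [2.22, 2.22, 3.01, 3.01, 3.14, 3.14, 3.14].

INTERFACE

Orientations are given as a 3x3 rotation matrix whose columns are the frame's x, y, z axes.
In Python, from rig import r, capture gives the robot as it stands.
- The arm moves only by the tool servo_tool, never from a script. Its argument "targets" is a list of rows, each a list of 7 numbers: the shift along the tool's x, y, z in units of 25 mm (1.0 is 25 mm), then the turn, a rotation vector about the tool's x, y, z in units of 6 degrees (1.0 is 6 degrees), then the finger opening in mm, from 0 to 93. In form: [[dx, dy, dz, wx, wy, wz, hand], ...]. A call has 1 to 8 rows; each row shifts and turns the pose as measured when the row begins, along the tool's axes as they then stand; what a row does not reach is not made up. A row lasts 1/10 s, in which the tool goes at most 50 mm and 8.59 degrees, less where a joint would pass 70% of its speed; a pose out of reach is approached as far as the arm can. A call is refused whole if a number of a shift passes 1 or a number of a turn 1, either way. A call with a gripper value outside its range is refused whole. The fingers move at their own pace and stop on an object; "newtons" is the grip in N (left out, the last holds). Time passes only in rows, so rows that do not move let the fingers close. It gives the time, the measured TCP pose, the force and the opening at its end, in the units of the state.
- r.sense(): the state, without advancing time (a new reading comes with each control period).
- capture(name): name is "scene" or "top" or "wrist"; returns a dict with "image" (480x640x3 uint8, red, green, blue), "range_z" (480x640 float32, m along the optical axis (not along the pixel's ray), 0 where there is no reading), "camera_matrix" (3x3 intrinsics, pixels), "rvec" (rotation vector, rad) and "tvec" (3), from world to camera coordinates, as OpenCV has them. Camera axes: x right, y down, z forward; pixel columns grow to the right and rows downward; lengths in m; the calibration is good to about 2 mm. A picture is of the moment at which its call begins.
- r.job_done(): hands the job in, once; it reports no verdict.
The state is a dict: "t": time; "joints": joint angles; "qd": joint speeds; "joint_efforts": joint torques, N m; "ee_pos": TCP position; "orientation": TCP orientation; "contact_force": force on the tool from outside, world axes, zero at the start; "wrist_torque": the same for the moment, N m; "width": finger opening in m.
Only numpy, scipy, OpenCV 4.12 (cv2) and the standard library are available. Lean on these libraries where they do the work, as an engineer would, in place of code of your own. Each camera call takes 0.05 s, during which the arm holds its last target.

## Working session

There is one attempt and no reset: what is moved stays moved. The work goes in short steps, Python scripts to look and compute and a tool call to move; the robot and the scene stay as the last step left them, time stands still between calls to the robot, and variables do not carry over. Pictures are saved under pics/ and viewed, and the job is handed in when it is done.

Besides the shell and the picture viewer there is one more tool, called after "Request:" as name(argument=value, ...) on one line, values as JSON. servo_tool: Moves the arm, as the interface text tells. Its arguments: {"type":"object","properties":{"targets":{"type":"array"},"newtons":{"type":"number"}},"required":["targets"]}

```bash
ls; mkdir -p pics; python3 - <<'E'
from rig import r,capture
import cv2,numpy as np
np.set_printoptions(precision=3,suppress=True)
s=r.sense();print(s)
for n in("scene","top","wrist"):
    c=capture(n);cv2.imwrite(f"pics/{n}0.png",c["image"][:,:,::-1]);np.savez(f"{n}0.npz",**c)
    R=cv2.Rodrigues(np.array(c["rvec"],float))[0];print(n,c["camera_matrix"],-R.T@np.ravel(c["tvec"]),R)
E
```

```text
pics
{'t': 0.0, 'joints': array([ 1.03 ,  0.6  , -0.003,  1.6  ,  0.002,  0.943, -0.08 ]), 'qd': array([-0.   , -0.001,  0.001,  0.002, -0.001,  0.001, -0.001]), 'joint_efforts': array([  0.001, -76.508,   1.498, -25.235,  -0.052,   0.017,   0.   ]), 'ee_pos': array([ 0.324, -0.648,  0.218]), 'orientation': array([[ 0.894,  0.447, -0.001],
       [ 0.447, -0.894,  0.001],
       [-0.   , -0.002, -1.   ]]), 'contact_force': array([-0.335,  0.158,  0.301]), 'wrist_torque': array([-0.025,  0.011,  0.012]), 'width': 0.09305765814009176}
scene [[592.892   0.    313.677]
 [  0.    592.892 245.319]
 [  0.      0.      1.   ]] [ 1.2   -0.128  0.924] [[ 0.205  0.979  0.003]
 [ 0.801 -0.166 -0.576]
 [-0.563  0.121 -0.818]]
top [[578.122   0.    315.491]
 [  0.    578.122 242.214]
 [  0.      0.      1.   ]] [ 0.427 -0.011  1.028] [[ 0.015 -1.    -0.008]
 [-0.986 -0.014 -0.166]
 [ 0.165  0.011 -0.986]]
wrist [[340.584   0.    320.873]
 [  0.    340.584 243.13 ]
 [  0.      0.      1.   ]] [ 0.391 -0.614  0.384] [[ 0.448 -0.894 -0.001]
 [-0.861 -0.431  0.271]
 [-0.243 -0.12  -0.963]]
```

View pics/top0.png

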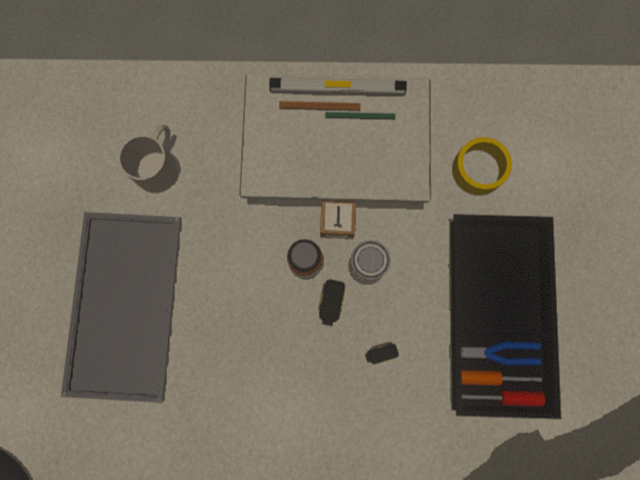

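View pics/scene0.png

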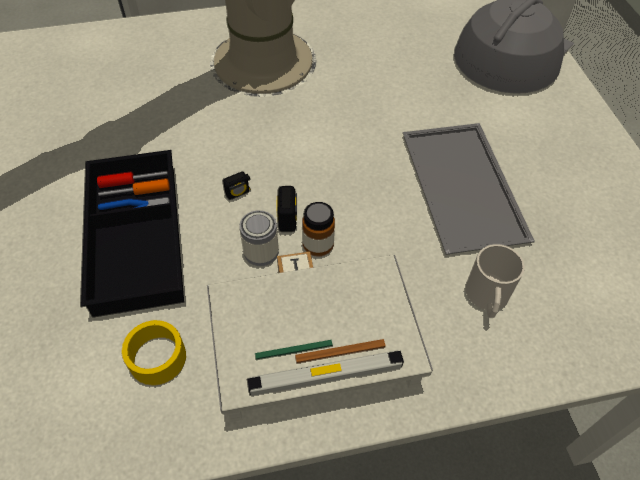

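The top view shows the jar at (305,257), tin at (370,261), wanted tape measure at (332,301), and a smaller look-alike at (382,352). The carton front is at (338,218), the grey tray on the left (+y) and the tool tray on the right. Next I measure them.

```bash
cat > h.py <<'E'
import numpy as np,cv2
np.set_printoptions(precision=4,suppress=True)
def load(n): return dict(np.load(n))
def Rt(c): return cv2.Rodrigues(np.array(c["rvec"],float))[0],np.ravel(c["tvec"])
def cloud(c):
    R,t=Rt(c);K=c["camera_matrix"];z=c["range_z"].astype(float)
    v,u=np.mgrid[:480,:640];p=np.stack([(u-K[0,2])/K[0,0]*z,(v-K[1,2])/K[1,1]*z,z],-1)
    return (p-t)@R
def ray(c,u,v,h):
    R,t=Rt(c);K=c["camera_matrix"];o=-R.T@t;d=R.T@np.array([(u-K[0,2])/K[0,0],(v-K[1,2])/K[1,1],1.])
    return o+d*(h-o[2])/d[2]
def blobs(c,lo,hi,box,minpx=40):
    P=cloud(c);m=(c["range_z"]>0)&(P[...,2]>lo)&(P[...,2]<hi)
    m&=(P[...,0]>box[0])&(P[...,0]<box[1])&(P[...,1]>box[2])&(P[...,1]<box[3])
    n,L,st,ce=cv2.connectedComponentsWithStats(m.astype(np.uint8))
    out=[]
    for i in range(1,n):
        if st[i,4]<minpx: continue
        q=P[L==i];rc=cv2.minAreaRect(q[:,:2].astype(np.float32));ci=cv2.minEnclosingCircle(q[:,:2].astype(np.float32))
        bp=cv2.boxPoints(rc);
        out.append((ce[i],q))
        print("px",ce[i],"n",len(q),"rect c",np.array(rc[0]),"size",np.array(rc[1]),"ang",rc[2],"circ",np.array(ci[0]),ci[1],"z",np.percentile(q[:,2],[5,50,95]))
    return out
E
python3 - <<'E'
from h import *
for n in("top0.npz","scene0.npz"):
    c=load(n);P=cloud(c)
    print(n)
    for lo,hi in((.092,.105),(.079,.091),(.06,.072),(.045,.058)):
        print(lo,hi);blobs(c,lo,hi,(.3,.78,-.5,.5))
E
```

```text
top0.npz
0.092 0.105
px [303.899  255.2423] n 842 rect c [0.5624 0.0175] size [0.0531 0.0522] ang 0.2554297149181366 circ [0.5623 0.0178] 0.027201076969504356 z [0.0943 0.0971 0.0999]
0.079 0.091
px [136.5373 143.9005] n 201 rect c [0.746  0.3029] size [0.0421 0.0874] ang 41.02496337890625 circ [0.7408 0.2985] 0.0456632636487484 z [0.0797 0.0852 0.0906]
px [335.4271 164.8923] n 10273 rect c [ 0.72   -0.0321] size [0.3237 0.1205] ang 89.84690856933594 circ [ 0.7236 -0.0324] 0.1710711419582367 z [0.0792 0.0809 0.0834]
px [156.3281 170.3672] n 128 rect c [0.7077 0.2726] size [0.023  0.0707] ang 51.19342041015625 circ [0.7149 0.2816] 0.035465043038129807 z [0.0794 0.086  0.0906]
px [370.1749 260.0203] n 1229 rect c [ 0.5569 -0.0915] size [0.0646 0.0644] ang 88.24327850341797 circ [ 0.5573 -0.0912] 0.03296871855854988 z [0.0836 0.0867 0.0895]
0.06 0.072
px [135.163  149.9778] n 135 rect c [0.7432 0.311 ] size [0.0291 0.0698] ang 42.13112258911133 circ [0.7328 0.3016] 0.034968312829732895 z [0.0606 0.0667 0.0713]
px [157.6752 174.5556] n 117 rect c [0.7067 0.279 ] size [0.0293 0.0762] ang 
[... 4364 characters left out ...]
0396] 0.033672332763671875 z [0.0478 0.0505 0.0529]
px [499.8531 263.8362] n 177 rect c [0.7069 0.3113] size [0.0667 0.0257] ang 51.01380920410156 circ [0.7165 0.3036] 0.033435720950365067 z [0.046  0.0515 0.0573]
px [480.7786 287.8855] n 131 rect c [0.7377 0.2635] size [0.0626 0.0172] ang 19.26357078552246 circ [0.7354 0.2701] 0.03142811357975006 z [0.0458 0.0517 0.0573]
px [506.575 294.025] n 40 rect c [0.7643 0.3047] size [0.0035 0.0286] ang 14.707918167114258 circ [0.7629 0.3043] 0.014409860596060753 z [0.0453 0.0514 0.0572]
px [150.8275 345.5199] n 881 rect c [ 0.7351 -0.296 ] size [0.0896 0.0952] ang 1.0433841943740845 circ [ 0.7376 -0.2956] 0.04859502241015434 z [0.0457 0.0479 0.0503]
```

```bash
python3 - <<'E'
from h import *
for n in("top0.npz","scene0.npz"):
    c=load(n);P=cloud(c);print(n)
    im=c["image"].astype(int)
    # grey tray: heights 3..16mm in box
    blobs(c,.0075,.03,(.25,.72,.15,.42),200)
    # carton yaw: top face pts, edges of y as function of x
    m=(P[...,2]>.046)&(P[...,2]<.056)&(P[...,0]>.6)&(P[...,0]<.672)&(abs(P[...,1]+.038)<.04)
    q=P[m]
    for x in np.arange(.607,.665,.008):
        s=q[abs(q[:,0]-x)<.004]
        if len(s)>5: print(x,s[:,1].min(),s[:,1].max())
    for y in np.arange(-.065,-.01,.01):
        s=q[abs(q[:,1]-y)<.005]
        if len(s)>5: print('y',y,s[:,0].min(),s[:,0].max())
    # riser front edge
    m=(P[...,2]>.074)&(P[...,2]<.09)&(P[...,0]>.63)&(P[...,0]<.70)
    q=P[m]
    for y in np.arange(-.18,.13,.05):
        s=q[abs(q[:,1]-y)<.01]; print('riser',y,s[:,0].min() if len(s) else None)
    # tooltray rim
    m=(P[...,2]>.045)&(P[...,2]<.06)&(P[...,1]<-.2)&(P[...,0]<.66);q=P[m]
    rc=cv2.minAreaRect(q[:,:2].astype(np.float32));print(cv2.boxPoints(rc))
E
```

```text
top0.npz
px [127.7366 303.1193] n 3295 rect c [0.4818 0.338 ] size [0.1756 0.3251] ang 87.63705444335938 circ [0.482  0.3357] 0.18289470672607422 z [0.0093 0.0133 0.0166]
0.607 -0.06642595750803965 -0.007879704008561438
0.615 -0.06634274264364894 -0.00779640393597472
0.623 -0.06641745182395307 -0.009376769983398066
0.631 -0.06793406925996372 -0.0092800062326143
0.639 -0.06810642975434614 -0.009154148195338167
0.647 -0.06793879403698513 -0.009061029155758956
0.655 -0.06798144690706778 -0.008982529940440225
0.663 -0.06798534902520825 -0.01059654882096982
y -0.065 0.6064571973012345 0.6650934870803406
y -0.055 0.6065675856776901 0.6650168695289782
y -0.045 0.606798583638679 0.6648530518069844
y -0.034999999999999996 0.6075075396561086 0.66448261134149
y -0.024999999999999994 0.6072007386201407 0.6648406703369831
y -0.014999999999999993 0.6075962096945933 0.6645648829040192
riser -0.18 0.6593284107703984
riser -0.13 0.6594686981104003
riser -0.08000000000000002 0.6600108260171086
riser -0.030000000000000027 0.6611488778382901
riser 0.019999999999999962 0.6619601787125495
riser 0.06999999
[... 773 characters left out ...]
86298
y -0.065 0.6059329619896568 0.6440438832531192
y -0.055 0.6058859302470103 0.6433549762539266
y -0.045 0.6061741640967198 0.6456009340846759
y -0.034999999999999996 0.6078959330965911 0.6462049019038163
y -0.024999999999999994 0.6097427211664641 0.6428485837281893
y -0.014999999999999993 0.6077891816607053 0.6441588960464262
riser -0.18 0.6591307758619097
riser -0.13 0.6590967672290428
riser -0.08000000000000002 0.6606266926869833
riser -0.030000000000000027 0.6616385504592986
riser 0.019999999999999962 0.6632096206670708
riser 0.06999999999999995 0.6631868224377947
riser 0.11999999999999994 0.6639755159044713
[[ 0.3013 -0.4043]
 [ 0.6437 -0.4095]
 [ 0.6463 -0.2381]
 [ 0.3039 -0.2329]]
```

Request:
servo_tool(targets=[[0.5,-1,0,0,0,0.9,70],[0.5,-1,0,0,0,0.9,70],[0.5,-1,0,0,0,0.9,70],[0.5,-1,0,0,0,0.9,70],[0.5,-1,0,0,0,0.9,70],[0.5,-1,0,0,0,0.9,70],[0.5,-1,0,0,0,0.6,70],[0.5,-1,0,0,0,0.1,70]], newtons=25)

```text
t: 0.95
ee_pos: [0.3935, -0.4377, 0.2152]
orientation: [[0.978, -0.209, -0.004], [-0.209, -0.978, 0.003], [-0.005, -0.002, -1.0]]
contact_force: [0.3, 0.0, 0.0]
width: 0.0702
```

```bash
cat > go.py <<'E'
import sys
from h import *
from rig import r
s=r.sense();R=s["orientation"];p=s["ee_pos"]
yaw=np.degrees(np.arctan2(R[1,0],R[0,0]))
print("t",round(s["t"],2),"p",p,"yaw",round(yaw,2),"tilt z",R[:,2],"w",round(s["width"]*1e3,1),"F",s["contact_force"])
a=[float(x) for x in sys.argv[1:]]
if len(a)>=3:
    d=R.T@(np.array(a[:3])-p)/.025
    print("units at current yaw",d)
    if len(a)>3:
        y=np.radians(a[3]);Q=np.array([[np.cos(y),np.sin(y),0],[np.sin(y),-np.cos(y),0],[0,0,-1.]])
        print("rotvec units",cv2.Rodrigues(R.T@Q)[0].ravel()/np.radians(6)," units at target yaw",Q.T@(np.array(a[:3])-p)/.025)
E
python3 go.py 0.493 -0.029 0.12 -10
```

```text
t 0.95 p [ 0.3935 -0.4377  0.2152] yaw -12.06 tilt z [-0.0042  0.0029 -1.    ] w 70.2 F [0.3044 0.0219 0.0315]
units at current yaw [  0.4948 -16.8106   3.8392]
rotvec units [-0.0192  0.0447 -0.3428]  units at target yaw [  1.0799 -16.79     3.8091]
```

Request:
servo_tool(targets=[[0.06,-1,0,0,0,-0.05,70],[0.06,-1,0,0,0,-0.05,70],[0.06,-1,0,0,0,-0.05,70],[0.06,-1,0,0,0,-0.05,70],[0.06,-1,0,0,0,-0.05,70],[0.06,-1,0,0,0,-0.05,70],[0.06,-1,0,0,0,0,70],[0.06,-1,0,0,0,0,70]])

```text
t: 1.75
ee_pos: [0.4463, -0.2342, 0.2147]
orientation: [[0.985, -0.175, -0.005], [-0.175, -0.985, 0.004], [-0.006, -0.003, -1.0]]
contact_force: [-0.5, -0.1, -0.6]
width: 0.0702
```

Request:
servo_tool(targets=[[0.06,-1,0,0,0,0,60],[0.06,-1,0,0,0,0,60],[0.06,-1,0,0,0,0,60],[0.06,-1,0.3,0,0,0,60],[0.06,-1,0.6,0,0,0,60],[0.06,-1,0.6,0,0,0,60],[0.06,-0.7,0.5,0,0,0,60],[0,0,0,0,0,0,60]])

```text
t: 2.55
ee_pos: [0.4875, -0.0605, 0.1639]
orientation: [[0.985, -0.17, -0.003], [-0.17, -0.985, 0.005], [-0.004, -0.004, -1.0]]
contact_force: [-0.7, -0.5, -0.4]
width: 0.0603
```

```bash
python3 go.py 0.493 -0.029 0.025 -10
```

```text
t 2.55 p [ 0.4875 -0.0605  0.1639] yaw -9.78 tilt z [-0.0032  0.0048 -1.    ] w 60.3 F [-0.6912 -0.5109 -0.3565]
units at current yaw [ 0.0243 -1.2565  5.5627]
rotvec units [-0.0399  0.0376  0.0363]  units at target yaw [-0.0025 -1.2798  5.5574]
```

Request:
servo_tool(targets=[[0,-0.7,0.3,0,0,0,60],[0,-0.5,0.5,0,0,0,60],[0,0,0,0,0,0,60]])

```text
t: 2.85
ee_pos: [0.4927, -0.0318, 0.1439]
orientation: [[0.985, -0.171, -0.003], [-0.171, -0.985, 0.004], [-0.004, -0.003, -1.0]]
contact_force: [-0.2, -0.2, 0.2]
width: 0.0598
```

```bash
python3 - <<'E'
from rig import capture
from h import *
c=capture("wrist");cv2.imwrite("pics/wrist1.png",c["image"][:,:,::-1]);np.savez("wrist1.npz",**c)
blobs(c,.06,.072,(.44,.54,-.08,.04),100)
E
python3 go.py 0.493 -0.029 0.025 -10
```

```text
px [318.965  248.0684] n 3567 rect c [ 0.4931 -0.0292] size [0.0346 0.0662] ang 79.34882354736328 circ [ 0.4929 -0.0294] 0.034852467477321625 z [0.0618 0.0662 0.0681]
t 2.9 p [ 0.4928 -0.0327  0.1445] yaw -9.89 tilt z [-0.0024  0.0035 -1.    ] w 59.8 F [ 0.651  -1.3814 -0.3026]
units at current yaw [-0.0018 -0.1345  4.7797]
rotvec units [-0.0286  0.0281  0.0183]  units at target yaw [-0.0162 -0.1488  4.7793]
```

View pics/wrist1.png

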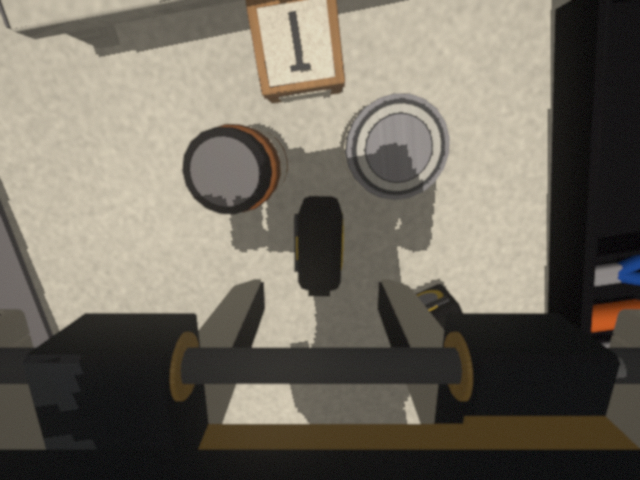

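The wrist view shows the tape measure at (319,248), midway between the fingers. Its measured position (0.493, -0.029) agrees with the top view, so I descend and grip.

Request:
servo_tool(targets=[[0,-0.1,1,0,0,0,60],[0,-0.05,1,0,0,0,60],[0,0,1,0,0,0,60],[0,0,1,0,0,0,60],[0,0,0.75,0,0,0,60],[0,0,0,0,0,0,60]])

```text
t: 3.5
ee_pos: [0.496, -0.0364, 0.0256]
orientation: [[0.984, -0.179, 0.005], [-0.179, -0.984, 0.0], [0.005, -0.001, -1.0]]
contact_force: [-0.5, -0.6, 1.3]
width: 0.06
```

```bash
python3 go.py 0.493 -0.029 0.025 -10
```

```text
t 3.5 p [ 0.496  -0.0364  0.0256] yaw -10.3 tilt z [ 0.005   0.0004 -1.    ] w 60.0 F [-0.5239 -0.5533  1.337 ]
units at current yaw [-0.1694 -0.2682  0.0235]
rotvec units [-0.0122 -0.0463 -0.0497]  units at target yaw [-0.1679 -0.2691  0.024 ]
```

Request:
servo_tool(targets=[[-0.12,-0.25,0,0,0,0,60],[0,0,0,0,0,0,60]])

```text
t: 3.7
ee_pos: [0.4942, -0.0309, 0.0268]
orientation: [[0.983, -0.181, 0.005], [-0.181, -0.983, -0.0], [0.005, -0.001, -1.0]]
contact_force: [0.2, 0.0, 0.3]
width: 0.0599
```

```bash
python3 go.py 0.493 -0.029 0.025 -10
```

```text
t 3.7 p [ 0.4942 -0.0309  0.0268] yaw -10.44 tilt z [ 0.0054 -0.0001 -1.    ] w 59.9 F [0.185  0.0177 0.305 ]
units at current yaw [-0.0622 -0.0669  0.0735]
rotvec units [-0.0077 -0.0505 -0.0734]  units at target yaw [-0.0613 -0.0674  0.0738]
```

Request:
servo_tool(targets=[[-0.05,-0.06,0,0,0,0,30],[0,0,0,0,0,0,25],[0,0,0,0,0,0,25],[0,0,0,0,0,0,25],[0,0,0,0,0,0,25],[0,0,0,0,0,0,25]], newtons=25)

```text
t: 4.3
ee_pos: [0.4946, -0.0291, 0.03]
orientation: [[0.983, -0.181, 0.01], [-0.181, -0.984, -0.0], [0.01, -0.001, -1.0]]
contact_force: [0.4, 0.1, -2.5]
width: 0.0342
```

```bash
python3 go.py 0.395 0.341 0.14 -10
```

```text
t 4.3 p [ 0.4946 -0.0291  0.03  ] yaw -10.41 tilt z [ 0.0101 -0.0003 -0.9999] w 34.2 F [ 0.3586  0.1225 -2.4985]
units at current yaw [ -6.5468 -13.8483  -4.4455]
rotvec units [-0.0139 -0.0959 -0.068 ]  units at target yaw [ -6.4924 -13.8883  -4.4003]
```

Request:
servo_tool(targets=[[0,0,-0.7,0,0,0,25],[-0.3,0,-1,0,0,0,25],[-0.5,0,-1,0,0,0,25],[-0.7,-0.3,-1,0,0,0,25],[-0.7,-1,-0.5,0,0,0,25],[-0.5,-1,0,0,0,0,25],[-0.5,-1,0,0,0,0,25],[-0.5,-1,0,0,0,0,25]])

```text
t: 5.1
ee_pos: [0.4194, 0.0933, 0.137]
orientation: [[0.982, -0.189, 0.008], [-0.189, -0.982, -0.0], [0.008, -0.001, -1.0]]
contact_force: [1.2, 0.4, -3.3]
width: 0.0338
```

Request:
servo_tool(targets=[[-0.4,-1,0,0,0,0,25],[-0.4,-1,0,0,0,0,25],[-0.4,-1,0,0,0,0,25],[-0.4,-1,0,0,0,0,25],[-0.4,-1,0,0,0,0,25],[-0.3,-1,0,0,0,0,25],[-0.2,-1,0,0,0,0,25],[-0.1,-1,0,0,0,0,25]])

```text
t: 5.9
ee_pos: [0.3873, 0.3098, 0.1356]
orientation: [[0.982, -0.187, 0.003], [-0.187, -0.982, -0.003], [0.004, 0.002, -1.0]]
contact_force: [0.6, -0.3, -3.1]
width: 0.0339
```

```bash
python3 go.py 0.395 0.341 0.035 -10
```

```text
t 5.9 p [0.3873 0.3098 0.1356] yaw -10.79 tilt z [ 0.0032 -0.0028 -1.    ] w 33.9 F [ 0.6308 -0.2961 -3.1237]
units at current yaw [ 0.0558 -1.2913  4.0227]
rotvec units [ 0.0211 -0.0353 -0.1318]  units at target yaw [ 0.0884 -1.2814  4.0253]
```

Request:
servo_tool(targets=[[0.05,-0.8,0.6,0,0,-0.05,25],[0,-0.4,1,0,0,0,25],[0,0,1,0,0,0,25],[0,0,0.8,0,0,0,25],[0,0,0,0,0,0,25]])

```text
t: 6.4
ee_pos: [0.3934, 0.3462, 0.0472]
orientation: [[0.985, -0.174, 0.004], [-0.175, -0.985, 0.0], [0.004, -0.001, -1.0]]
contact_force: [-0.5, -1.2, -2.4]
width: 0.0337
```

```bash
python3 go.py 0.395 0.341 0.034 -10
```

```text
t 6.4 p [0.3934 0.3462 0.0472] yaw -10.05 tilt z [ 0.004   0.0003 -1.    ] w 33.7 F [-0.5363 -1.1581 -2.4072]
units at current yaw [0.0961 0.1933 0.5283]
rotvec units [-0.009  -0.0367 -0.0083]  units at target yaw [0.0979 0.1929 0.5282]
```

Request:
servo_tool(targets=[[0.1,0.15,0.25,0,0,0,25],[0,0,0.2,0,0,0,25],[0,0,0.1,0,0,0,25],[0,0,0.05,0,0,0,25]])

```text
t: 6.8
ee_pos: [0.3958, 0.3414, 0.0338]
orientation: [[0.984, -0.175, 0.004], [-0.175, -0.984, 0.001], [0.004, -0.002, -1.0]]
contact_force: [-5.5, -1.4, 20.4]
width: 0.0337
```

```bash
python3 go.py 0.395 0.341 0.034 -10
```

```text
t 6.8 p [0.3958 0.3414 0.0338] yaw -10.1 tilt z [ 0.0044  0.0012 -1.    ] w 33.7 F [-5.4614 -1.3954 20.3808]
units at current yaw [-0.0266  0.0225 -0.0094]
rotvec units [-0.0188 -0.0395 -0.0168]  units at target yaw [-0.0267  0.0224 -0.0093]
```

Request:
servo_tool(targets=[[0,0,-0.05,0,0,0,60],[0,0,0,0,0,0,60],[0,0,0,0,0,0,60],[0,0,-1,0,0,0,65],[0,0,-1,0,0,0,70],[0,0,-1,0,0,0,75],[0,0,-1,0,0,0,80],[0.5,1,-0.3,0,0,-0.5,82]])

```text
t: 7.6
ee_pos: [0.4034, 0.3175, 0.1479]
orientation: [[0.993, -0.12, 0.007], [-0.12, -0.993, 0.005], [0.006, -0.006, -1.0]]
contact_force: [0.5, -0.6, -0.1]
width: 0.0808
```

```bash
python3 go.py 0.563 0.0172 0.14 0
```

```text
t 7.6 p [0.4034 0.3175 0.1479] yaw -6.87 tilt z [ 0.0068  0.0048 -1.    ] w 80.8 F [ 0.489  -0.6341 -0.0608]
units at current yaw [ 7.7705 11.1662  0.3007]
rotvec units [-0.0495 -0.062  -1.1442]  units at target yaw [ 6.3822 12.0135  0.3149]
```

Request:
servo_tool(targets=[[0.6,1,0,0,-0.06,-0.4,82],[0.6,1,0,-0.05,0,-0.4,82],[0.6,1,0,0,0,-0.3,82],[0.5,1,0,0,0,0,82],[0.5,1,0,0,0,0,82],[0.5,1,0,0,0,0,82],[0.5,1,0,0,0,0,82],[0.5,1,0,0,0,0,82]])

```text
t: 8.4
ee_pos: [0.5098, 0.1087, 0.1518]
orientation: [[1.0, 0.007, 0.007], [0.007, -1.0, 0.005], [0.007, -0.005, -1.0]]
contact_force: [0.3, 0.2, 0.9]
width: 0.0816
```

Request:
servo_tool(targets=[[0.5,1,0,0,0,0,82],[0.5,1,0,0,0,0,82],[0.5,1,0,0,0,0,82],[0.5,0.6,0,0,0,0,82],[0,0,0,0,0,0,82]])

```text
t: 8.9
ee_pos: [0.5639, 0.0103, 0.1529]
orientation: [[1.0, 0.0, 0.011], [0.0, -1.0, 0.004], [0.011, -0.004, -1.0]]
contact_force: [-0.3, -0.3, 0.6]
width: 0.082
```

```bash
python3 - <<'E'
from rig import capture
from h import *
c=capture("wrist");cv2.imwrite("pics/wrist2.png",c["image"][:,:,::-1]);np.savez("wrist2.npz",**c)
blobs(c,.09,.105,(.5,.62,-.08,.08),100)
blobs(c,.08,.09,(.5,.62,-.15,-.04),100)
c=capture("top");cv2.imwrite("pics/top2.png",c["image"][:,:,::-1]);blobs(c,.062,.08,(.3,.65,.2,.45),100)
E
python3 go.py 0.563 0.0172 0.036 0
```

```text
px [311.8623 261.2898] n 4496 rect c [0.5625 0.0176] size [0.0532 0.0532] ang 58.59008026123047 circ [0.5624 0.0176] 0.02721685916185379 z [0.0953 0.0968 0.0981]
px [462.3708 261.8164] n 6036 rect c [ 0.559  -0.0925] size [0.0658 0.0619] ang 53.28359603881836 circ [ 0.5574 -0.0916] 0.03343686833977699 z [0.0845 0.0867 0.0881]
px [104.3716 356.9568] n 880 rect c [0.3933 0.3432] size [0.0385 0.0682] ang 79.38471984863281 circ [0.3932 0.3417] 0.03498437628149986 z [0.0641 0.0704 0.0738]
t 9.0 p [0.5621 0.0127 0.1526] yaw 0.16 tilt z [ 0.0087  0.0047 -1.    ] w 82.0 F [0.2151 0.6701 0.4734]
units at current yaw [-0.0023 -0.1581  4.6666]
rotvec units [-0.0446 -0.0832  0.0277]  units at target yaw [ 0.0378 -0.1799  4.6656]
```

View pics/wrist2.png

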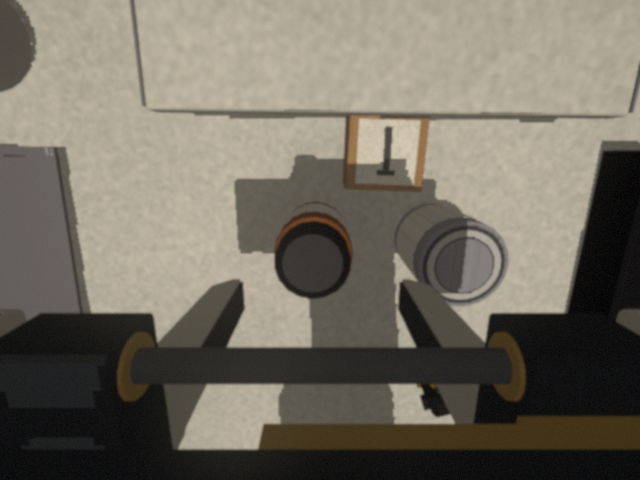

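The tape measure stands on the tray at (0.393, 0.342). The jar is centred between the fingers at (312,261), at (0.5625, 0.0176), so I descend in two stages.

Request:
servo_tool(targets=[[0,-0.17,0.6,0,-0.08,0,82],[0,-0.03,0.9,-0.04,0,0,82],[0,0,0,0,0,0,82]])

```text
t: 9.3
ee_pos: [0.5605, 0.0224, 0.1132]
orientation: [[1.0, 0.007, -0.001], [0.007, -1.0, 0.002], [-0.001, -0.002, -1.0]]
contact_force: [-0.1, 0.8, 0.1]
width: 0.082
```

```bash
python3 go.py 0.5627 0.0174 0.036 0
```

```text
t 9.3 p [0.5605 0.0224 0.1132] yaw 0.43 tilt z [-0.0008  0.0021 -1.    ] w 82.0 F [-0.0651  0.8067  0.1073]
units at current yaw [0.0874 0.206  3.0871]
rotvec units [-0.0199  0.0071  0.0713]  units at target yaw [0.0866 0.1989 3.0876]
```

Request:
servo_tool(targets=[[0.08,0.18,0.2,0,0,0,82],[0,0.03,0.8,0,0,0,82],[0,0,1,0,0,0,82],[0,0,0.7,0,0,0,82],[0,0,0.2,0,0,0,82],[0,0,0,0,0,0,82]])

```text
t: 9.9
ee_pos: [0.5631, 0.0203, 0.0391]
orientation: [[1.0, 0.013, 0.0], [0.013, -1.0, 0.003], [0.0, -0.003, -1.0]]
contact_force: [0.2, 0.2, 0.4]
width: 0.0818
```

```bash
python3 go.py 0.5627 0.0174 0.036 0
```

```text
t 9.9 p [0.5631 0.0203 0.0391] yaw 0.74 tilt z [ 0.      0.0034 -1.    ] w 81.8 F [0.1995 0.192  0.3582]
units at current yaw [-0.0181  0.1173  0.1244]
rotvec units [-0.0326 -0.0003  0.124 ]  units at target yaw [-0.0166  0.1171  0.1248]
```

Request:
servo_tool(targets=[[0,0.12,0.1,0,0,0,62],[0,0,0,0,0,0,52],[0,0,0,0,0,0,50],[0,0,0,0,0,0,50],[0,0,0,0,0,0,50]])

```text
t: 10.4
ee_pos: [0.5645, 0.017, 0.0393]
orientation: [[1.0, 0.013, 0.004], [0.013, -1.0, 0.004], [0.004, -0.004, -1.0]]
contact_force: [0.2, 0.2, -2.5]
width: 0.0597
```

```bash
python3 go.py 0.575 0.333 0.16 0
```

```text
t 10.4 p [0.5645 0.017  0.0393] yaw 0.74 tilt z [ 0.0037  0.0038 -1.    ] w 59.7 F [ 0.1832  0.2041 -2.5389]
units at current yaw [  0.5992 -12.6496  -4.7777]
rotvec units [-0.0356 -0.036   0.123 ]  units at target yaw [  0.4182 -12.6382  -4.8268]
```

Request:
servo_tool(targets=[[0,0,-0.7,0,0,0.1,50],[0,0,-1,0,0,0,50],[0,-0.6,-1,0,0,0,50],[0,-1,-0.6,0,0,0,50],[0,-1,0,0,0,0,50],[0.05,-1,0,0,0,0,50],[0.1,-1,0,0,0,0,50],[0.1,-1,0,0,0,0,50]])

```text
t: 11.2
ee_pos: [0.5694, 0.1566, 0.1265]
orientation: [[1.0, -0.006, 0.002], [-0.006, -1.0, 0.003], [0.002, -0.003, -1.0]]
contact_force: [1.2, 0.8, -1.8]
width: 0.06
```

Request:
servo_tool(targets=[[0.1,-1,0,0,0,0,50],[0.1,-1,0,0,0,0,50],[0.1,-1,0,0,0,0,50],[0,-1,0,0,0,0,50],[0,-1,0,0,0,0,50],[0,-1,0.3,0,0,0,50],[0,-0.6,0.5,0,0,0,50],[0,-0.1,0.5,0,0,0,50]])

```text
t: 12.0
ee_pos: [0.576, 0.3356, 0.0944]
orientation: [[1.0, -0.001, 0.003], [-0.001, -1.0, 0.005], [0.003, -0.005, -1.0]]
contact_force: [-0.1, 0.1, -2.4]
width: 0.0594
```

```bash
python3 go.py 0.575 0.333 0.043 0
```

```text
t 12.0 p [0.576  0.3356 0.0944] yaw -0.06 tilt z [ 0.0031  0.0055 -1.    ] w 59.4 F [-0.1425  0.0531 -2.3994]
units at current yaw [-0.0462  0.1158  2.0554]
rotvec units [-0.0525 -0.0291 -0.0092]  units at target yaw [-0.04    0.1044  2.0562]
```

Request:
servo_tool(targets=[[-0.04,0.12,0.7,-0.05,-0.03,0,50],[0,0,0.7,0,0,0,50],[0,0,0.2,0,0,0,50],[0,0,0.1,0,0,0,50]])

```text
t: 12.4
ee_pos: [0.5734, 0.3261, 0.045]
orientation: [[1.0, -0.004, -0.005], [-0.004, -1.0, -0.007], [-0.005, 0.007, -1.0]]
contact_force: [-1.0, 0.4, -1.9]
width: 0.0601
```

```bash
python3 go.py 0.575 0.333 0.043 0
```

```text
t 12.4 p [0.5734 0.3261 0.045 ] yaw -0.24 tilt z [-0.0055 -0.0066 -1.    ] w 60.1 F [-1.0129  0.4339 -1.8981]
units at current yaw [ 0.0619 -0.2752  0.077 ]
rotvec units [ 0.0629  0.052  -0.0391]  units at target yaw [ 0.0626 -0.2745  0.0792]
```

Request:
servo_tool(targets=[[0,-0.1,0.08,0.05,0.05,0,50],[0,0,0.06,0,0,0,50],[0,0,0.05,0,0,0,50]])

```text
t: 12.7
ee_pos: [0.5737, 0.3266, 0.0427]
orientation: [[1.0, -0.007, -0.0], [-0.007, -1.0, -0.001], [-0.0, 0.001, -1.0]]
contact_force: [-1.7, 0.5, 3.3]
width: 0.0596
```

```bash
python3 go.py 0.575 0.333 0.043 0
```

```text
t 12.7 p [0.5737 0.3266 0.0427] yaw -0.41 tilt z [-0.0001 -0.0008 -1.    ] w 59.6 F [-1.727   0.4877  3.3446]
units at current yaw [ 0.0501 -0.2577 -0.0139]
rotvec units [ 0.0072  0.001  -0.0679]  units at target yaw [ 0.052  -0.2573 -0.0137]
```

Touching down; release and rise.

Request:
servo_tool(targets=[[0,0,0.04,0,0,0,60],[0,0,0,0,0,0,85],[0,0,0,0,0,0,85],[0,0,-0.8,0,0,0,87],[0,0,-1,0,0,0,87],[0,0,-1,0,0,0,87],[0,0,-1,0,0,0,87],[0,0,-1,0,0,0,87]])

```text
t: 13.5
ee_pos: [0.5745, 0.3248, 0.1645]
orientation: [[1.0, -0.009, 0.001], [-0.009, -1.0, -0.002], [0.001, 0.002, -1.0]]
contact_force: [0.4, 0.0, 0.4]
width: 0.0871
```

```bash
python3 go.py 0.558 -0.0919 0.14 0
```

```text
t 13.5 p [0.5745 0.3248 0.1645] yaw -0.54 tilt z [ 0.0006 -0.0019 -1.    ] w 87.1 F [0.3781 0.0425 0.4052]
units at current yaw [-0.5022 16.6701  1.009 ]
rotvec units [ 0.0178 -0.0054 -0.0906]  units at target yaw [-0.6598 16.6665  0.9782]
```

Request:
servo_tool(targets=[[-0.05,1,0,0,0,-0.05,88],[-0.05,1,0,0,0,-0.05,88],[-0.05,1,0,0,0,0,88],[-0.05,1,0,0,0,0,88],[-0.05,1,0,0,0,0,88],[-0.05,1,0,0,0,0,88],[-0.05,1,0,0,0,0,88],[-0.05,1,0,0,0,0,88]])

```text
t: 14.3
ee_pos: [0.5692, 0.1233, 0.1701]
orientation: [[1.0, 0.007, 0.015], [0.007, -1.0, 0.006], [0.015, -0.006, -1.0]]
contact_force: [-0.0, 0.2, 0.6]
width: 0.0878
```

Request:
servo_tool(targets=[[-0.05,1,0,0,0,0,88],[-0.05,1,0,0,0,0,88],[-0.05,1,0,0,0,0,88],[-0.05,1,0,0,0,0,88],[0,1,0,0,0,0,88],[0,1,0.3,0,0,0,88],[0,0.8,0.4,0,0,0,88],[0,0,0,0,0,0,88]])

```text
t: 15.1
ee_pos: [0.5676, -0.0596, 0.1536]
orientation: [[1.0, -0.001, 0.024], [-0.001, -1.0, 0.003], [0.024, -0.003, -1.0]]
contact_force: [-0.9, -0.5, 0.4]
width: 0.0877
```

```bash
python3 go.py 0.558 -0.0919 0.031 0
```

```text
t 15.1 p [ 0.5676 -0.0596  0.1536] yaw -0.04 tilt z [ 0.0241  0.0032 -0.9997] w 87.7 F [-0.9214 -0.5098  0.4341]
units at current yaw [-0.5026  1.306   4.8881]
rotvec units [-0.0302 -0.23   -0.0056]  units at target yaw [-0.3855  1.2903  4.9029]
```

Request:
servo_tool(targets=[[-0.4,0.8,0.3,0,-0.23,0,88],[0,0.45,0.7,0,0,0,88],[0,0,0.3,0,0,0,88],[0,0,0,0,0,0,88]])

```text
t: 15.5
ee_pos: [0.5594, -0.0893, 0.1213]
orientation: [[1.0, -0.0, 0.003], [-0.0, -1.0, 0.004], [0.003, -0.004, -1.0]]
contact_force: [0.5, 0.6, 0.6]
width: 0.088
```

```bash
python3 go.py 0.558 -0.0919 0.031 0
```

```text
t 15.5 p [ 0.5594 -0.0893  0.1213] yaw -0.0 tilt z [ 0.0027  0.0041 -1.    ] w 88.0 F [0.4849 0.6262 0.6463]
units at current yaw [-0.0657  0.1186  3.613 ]
rotvec units [-0.0396 -0.0259 -0.0007]  units at target yaw [-0.0559  0.1036  3.6136]
```

Request:
servo_tool(targets=[[-0.05,0.1,0.8,-0.04,0,0,88],[0,0,0.8,0,0,0,88],[0,0,0.9,0,0,0,88],[0,0,0.7,0,0,0,88],[0,0,0.25,0,0,0,88],[0,0,0,0,0,0,88]])

```text
t: 16.1
ee_pos: [0.5632, -0.0838, 0.0367]
orientation: [[1.0, 0.008, 0.01], [0.008, -1.0, 0.002], [0.01, -0.002, -1.0]]
contact_force: [-0.7, 0.0, 0.3]
width: 0.0881
```

```bash
python3 go.py 0.558 -0.0919 0.031 0
```

```text
t 16.1 p [ 0.5632 -0.0838  0.0367] yaw 0.44 tilt z [ 0.0102  0.0024 -0.9999] w 88.1 F [-0.6698  0.0242  0.2582]
units at current yaw [-0.2138  0.3249  0.2257]
rotvec units [-0.0226 -0.0971  0.0738]  units at target yaw [-0.209   0.326   0.2286]
```

Request:
servo_tool(targets=[[-0.2,0.3,0.1,0,-0.08,0,88],[0,0.03,0.05,0,0,0,88]])

```text
t: 16.3
ee_pos: [0.5589, -0.0917, 0.0344]
orientation: [[1.0, 0.009, 0.003], [0.009, -1.0, 0.002], [0.003, -0.002, -1.0]]
contact_force: [-0.2, -0.5, 0.4]
width: 0.0878
```

```bash
python3 go.py 0.558 -0.0919 0.031 0
```

```text
t 16.3 p [ 0.5589 -0.0917  0.0344] yaw 0.53 tilt z [ 0.003   0.0023 -1.    ] w 87.8 F [-0.2184 -0.5357  0.4134]
units at current yaw [-0.0377  0.0085  0.1341]
rotvec units [-0.022  -0.0288  0.0879]  units at target yaw [-0.0373  0.0085  0.1342]
```

Request:
servo_tool(targets=[[-0.03,0,0.1,0,0,0,65],[0,0,0,0,0,0,57],[0,0,0,0,0,0,55],[0,0,0,0,0,0,55],[0,0,0,0,0,0,55]], newtons=28)

```text
t: 16.8
ee_pos: [0.5588, -0.0923, 0.0332]
orientation: [[1.0, 0.008, 0.005], [0.008, -1.0, 0.002], [0.005, -0.002, -1.0]]
contact_force: [0.6, -0.7, -2.3]
width: 0.066
```

```bash
python3 go.py 0.485 0.337 0.16 0
```

```text
t 16.8 p [ 0.5588 -0.0923  0.0332] yaw 0.46 tilt z [ 0.0053  0.0021 -1.    ] w 66.0 F [ 0.6332 -0.6585 -2.3153]
units at current yaw [ -2.7855 -17.2073  -5.0492]
rotvec units [-0.02   -0.0507  0.0767]  units at target yaw [ -2.9504 -17.1737  -5.0701]
```

Request:
servo_tool(targets=[[0,0,-0.7,0,0,0,55],[0,0,-1,0,0,0,55],[-0.2,-0.6,-1,0,0,0,55],[-0.2,-1,-1,0,0,0,55],[-0.2,-1,-1,0,-0.05,0,55],[-0.2,-1,-0.3,0,0,0,55],[-0.2,-1,0,0,0,0,55],[-0.2,-1,0,0,0,0,55]])

```text
t: 17.6
ee_pos: [0.5252, 0.0479, 0.162]
orientation: [[1.0, 0.0, -0.003], [0.0, -1.0, 0.002], [-0.003, -0.002, -1.0]]
contact_force: [-0.2, 0.2, -3.5]
width: 0.0658
```

Request:
servo_tool(targets=[[-0.2,-1,0,0,0,0,55],[-0.2,-1,0,0,0,0,55],[-0.2,-1,0,0,0,0,55],[-0.2,-1,0,0,0,0,55],[-0.2,-1,0,0,0,0,55],[-0.2,-1,0,0,0,0,55],[-0.2,-1,0,0,0,0,55],[-0.2,-1,0,0,0,0,55]])

```text
t: 18.4
ee_pos: [0.48, 0.2559, 0.162]
orientation: [[1.0, 0.001, -0.006], [0.001, -1.0, 0.001], [-0.006, -0.001, -1.0]]
contact_force: [-0.6, 0.5, -2.3]
width: 0.0656
```

```bash
python3 go.py 0.484 0.335 0.038 0
```

```text
t 18.4 p [0.48   0.2559 0.162 ] yaw 0.06 tilt z [-0.0064  0.0009 -1.    ] w 65.6 F [-0.6419  0.5322 -2.3036]
units at current yaw [ 0.1961 -3.1575  4.9625]
rotvec units [-0.009   0.0615  0.0107]  units at target yaw [ 0.1606 -3.1623  4.9607]
```

Request:
servo_tool(targets=[[0.1,-1,0,0,0.06,0,55],[0.05,-1,0,0,0,0,55],[0,-0.8,0.3,0,0,0,55],[0,-0.1,0.8,0,0,0,55],[0,0,1,0,0,0,55],[0,0,0.9,0,0,0,55],[0,0,0.6,0,0,0,55],[0,0,0,0,0,0,55]])

```text
t: 19.2
ee_pos: [0.4794, 0.3372, 0.0655]
orientation: [[1.0, 0.009, -0.003], [0.009, -1.0, 0.001], [-0.003, -0.001, -1.0]]
contact_force: [0.3, 0.3, -2.4]
width: 0.0658
```

```bash
python3 go.py 0.484 0.335 0.037 0
```

```text
t 19.2 p [0.4794 0.3372 0.0655] yaw 0.51 tilt z [-0.003  0.001 -1.   ] w 65.8 F [ 0.2649  0.2556 -2.3786]
units at current yaw [0.1885 0.0911 1.1395]
rotvec units [-0.0096  0.0285  0.0852]  units at target yaw [0.1859 0.0883 1.1402]
```

Request:
servo_tool(targets=[[0.15,0.05,0.6,0,0.03,0,55],[0,0,0.3,0,0,0,55],[0,0,0.12,0,0,0,55],[0,0,0.08,0,0,0,55],[0,0,0.05,0,0,0,55]])

```text
t: 19.7
ee_pos: [0.4833, 0.336, 0.0373]
orientation: [[1.0, 0.008, 0.0], [0.008, -1.0, 0.001], [0.0, -0.001, -1.0]]
contact_force: [-3.2, -2.6, 11.8]
width: 0.0655
```

```bash
python3 go.py 0.484 0.335 0.037 0
```

```text
t 19.7 p [0.4833 0.336  0.0373] yaw 0.46 tilt z [ 0.     0.001 -1.   ] w 65.5 F [-3.1858 -2.6462 11.7862]
units at current yaw [0.028  0.0401 0.0116]
rotvec units [-0.0097 -0.0002  0.0769]  units at target yaw [0.0284 0.0399 0.0117]
```

Request:
servo_tool(targets=[[0,0,0,0,0,0,70],[0,0,0,0,0,0,88],[0,0,0,0,0,0,88],[0,0,-0.8,0,0,0,88],[0,0,-1,0,0,0,88],[0,0,-1,0,0,0,88],[0,0,-1,0,0,0,88],[0,0,-1,0,0,0,88]])

```text
t: 20.5
ee_pos: [0.4829, 0.3358, 0.1613]
orientation: [[1.0, 0.008, -0.001], [0.008, -1.0, 0.001], [-0.001, -0.001, -1.0]]
contact_force: [-0.4, -0.2, -0.5]
width: 0.0878
```

```bash
python3 go.py 0.635 -0.038 0.13 -1.5; python3 - <<'E'
from rig import capture
from h import *
c=capture("top");cv2.imwrite("pics/top3.png",c["image"][:,:,::-1])
blobs(c,.062,.105,(.3,.65,.2,.45),100)
blobs(c,.046,.056,(.58,.672,-.09,.02),100)
E
```

```text
t 20.5 p [0.4829 0.3358 0.1613] yaw 0.46 tilt z [-0.0007  0.0007 -1.    ] w 87.8 F [-0.3797 -0.1696 -0.5481]
units at current yaw [ 5.9652 15.0015  1.2394]
rotvec units [-0.0064  0.0066  0.3271]  units at target yaw [ 6.4746 14.7875  1.2537]
px [118.5333 248.1706] n 1155 rect c [0.5708 0.3249] size [0.0563 0.0561] ang 11.75716495513916 circ [0.5708 0.3256] 0.029812900349497795 z [0.0717 0.1004 0.1037]
px [104.4126 356.8422] n 887 rect c [0.3935 0.3428] size [0.0385 0.068 ] ang 82.39354705810547 circ [0.3933 0.342 ] 0.0350409671664238 z [0.0641 0.0703 0.0737]
px [337.886  217.1368] n 1140 rect c [ 0.6363 -0.0383] size [0.0601 0.0587] ang 88.5396728515625 circ [ 0.6359 -0.0381] 0.04066663980484009 z [0.0478 0.0507 0.0535]
```

View pics/top3.png

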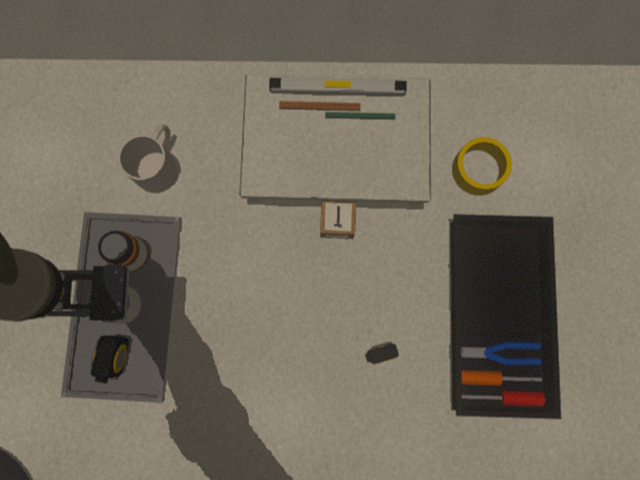

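Both the jar (0.571, 0.326) and the tape measure (0.394, 0.342) stand on the tray, and the tin is under the gripper at (120,300). The carton is unmoved at (338,217), so I go to it next.

Request:
servo_tool(targets=[[0.45,1,0,0,0,0.1,84],[0.45,1,0,0,0,0.1,84],[0.45,1,0,0,0,0.1,84],[0.45,1,0,0,0,0,84],[0.45,1,0,0,0,0,84],[0.45,1,0,0,0,0,84],[0.45,1,0,0,0,0,84],[0.45,1,0,0,0,0,84]])

```text
t: 21.35
ee_pos: [0.5749, 0.1353, 0.1684]
orientation: [[1.0, -0.015, 0.011], [-0.015, -1.0, 0.012], [0.011, -0.012, -1.0]]
contact_force: [0.3, -0.5, 0.2]
width: 0.0846
```

Request:
servo_tool(targets=[[0.45,1,0,0,0,0,84],[0.45,1,0,0,0,0,84],[0.45,1,0,0,0,0,84],[0.45,1,0,0,0,0,84],[0.4,1,0,0,0,0,84],[0.3,1,0,0,0,0,84],[0,0.5,0,0,0,0,84],[0,0,0,0,0,0,84]])

```text
t: 22.15
ee_pos: [0.6383, -0.0395, 0.1682]
orientation: [[1.0, -0.021, 0.015], [-0.021, -1.0, 0.011], [0.015, -0.011, -1.0]]
contact_force: [-0.4, 1.1, -0.3]
width: 0.0843
```

```bash
python3 go.py 0.631 -0.038 0.014 -1.5; python3 - <<'E'
from rig import capture
from h import *
c=capture("top");blobs(c,.062,.105,(.3,.65,.2,.45),100)
c=capture("wrist");blobs(c,.045,.056,(.58,.658,-.09,.02),100)
E
```

```text
t 22.15 p [ 0.6383 -0.0395  0.1682] yaw -1.19 tilt z [ 0.0151  0.011  -0.9998] w 84.3 F [-0.3639  1.0531 -0.2594]
units at current yaw [-0.3835  0.0156  6.1624]
rotvec units [-0.1086 -0.1419  0.0521]  units at target yaw [-0.292  -0.0527  6.1672]
px [118.6396 248.7293] n 1182 rect c [0.5703 0.3248] size [0.0567 0.0565] ang 29.97708511352539 circ [0.5707 0.326 ] 0.03006388060748577 z [0.069  0.1001 0.1035]
px [109.2367 302.6207] n 1508 rect c [0.4814 0.3359] size [0.066  0.0654] ang 4.1706342697143555 circ [0.4811 0.3364] 0.033834878355264664 z [0.0711 0.0906 0.0938]
px [104.336  357.0679] n 884 rect c [0.3928 0.3433] size [0.0382 0.0692] ang 81.35413360595703 circ [0.3929 0.342 ] 0.03544223681092262 z [0.0638 0.0704 0.0739]
px [323.907 246.143] n 3657 rect c [ 0.6319 -0.0387] size [0.0598 0.0488] ang 88.36665344238281 circ [ 0.6318 -0.0386] 0.03834466263651848 z [0.0494 0.0507 0.0519]
```

Request:
servo_tool(targets=[[-0.35,0,0.4,-0.1,-0.14,0.05,84],[0,0,0.9,0,0,0,84],[0,0,0.9,0,0,0,84],[0,0,0.9,0,0,0,84],[0,0,0,0,0,0,84]])

```text
t: 22.75
ee_pos: [0.626, -0.0265, 0.0869]
orientation: [[1.0, -0.014, -0.004], [-0.014, -1.0, 0.004], [-0.004, -0.004, -1.0]]
contact_force: [-0.3, 0.1, 0.3]
width: 0.0838
```

```bash
python3 go.py 0.629 -0.0386 0.014 -1.5
```

```text
t 22.75 p [ 0.626  -0.0265  0.0869] yaw -0.78 tilt z [-0.0038  0.0038 -1.    ] w 83.8 F [-0.3237  0.0964  0.331 ]
units at current yaw [0.1386 0.4946 2.9126]
rotvec units [-0.0353  0.0366  0.1206]  units at target yaw [0.1336 0.4821 2.915 ]
```

Request:
servo_tool(targets=[[0.1,0.45,0.2,-0.03,0.03,0.1,84],[0.02,0.05,0.4,0,0,0,84],[0,0,0,0,0,0,84]])

```text
t: 23.05
ee_pos: [0.6287, -0.0375, 0.0717]
orientation: [[1.0, -0.022, -0.001], [-0.022, -1.0, 0.0], [-0.001, -0.0, -1.0]]
contact_force: [0.5, 0.0, 0.9]
width: 0.0842
```

```bash
python3 go.py 0.629 -0.0386 0.014 -1.5
```

```text
t 23.05 p [ 0.6287 -0.0375  0.0717] yaw -1.25 tilt z [-0.0008  0.0004 -1.    ] w 84.2 F [0.4694 0.0225 0.8709]
units at current yaw [0.016  0.0459 2.3068]
rotvec units [-0.0039  0.0075  0.0413]  units at target yaw [0.0143 0.0449 2.3069]
```

Request:
servo_tool(targets=[[0,0.05,0.7,0,0,0,84],[0,0,0.7,0,0,0,84],[0,0,0.5,0,0,0,84],[0,0,0.25,0,0,0,84],[0,0,0.05,0,0,0,84]])

```text
t: 23.55
ee_pos: [0.6312, -0.0394, 0.0178]
orientation: [[1.0, -0.023, 0.005], [-0.023, -1.0, 0.0], [0.005, -0.001, -1.0]]
contact_force: [-0.8, 0.2, 0.2]
width: 0.0843
```

```bash
python3 go.py 0.629 -0.0386 0.014 -1.5
```

```text
t 23.55 p [ 0.6312 -0.0394  0.0178] yaw -1.33 tilt z [ 0.0049  0.0004 -1.    ] w 84.3 F [-0.7656  0.2372  0.2301]
units at current yaw [-0.0877 -0.0283  0.153 ]
rotvec units [-0.0054 -0.0468  0.0281]  units at target yaw [-0.087  -0.0282  0.1534]
```

Request:
servo_tool(targets=[[-0.05,-0.02,0.12,0,-0.04,0,62],[0,0,0,0,0,0,52],[0,0,0,0,0,0,50],[0,0,0,0,0,0,50],[0,0,0,0,0,0,50]], newtons=25)

```text
t: 24.05
ee_pos: [0.6306, -0.0389, 0.0161]
orientation: [[1.0, -0.023, 0.002], [-0.023, -1.0, 0.0], [0.002, -0.0, -1.0]]
contact_force: [0.6, -0.5, -4.9]
width: 0.0601
```

```bash
python3 go.py 0.516 -0.037 0.016 -1.5
```

```text
t 24.05 p [ 0.6306 -0.0389  0.0161] yaw -1.34 tilt z [ 0.002   0.0004 -1.    ] w 60.1 F [ 0.5936 -0.5468 -4.923 ]
units at current yaw [-4.5828  0.0317 -0.0067]
rotvec units [-0.0047 -0.0195  0.0262]  units at target yaw [-4.5827  0.0443  0.0026]
```

Request:
servo_tool(targets=[[-0.3,0,0.02,0,0,0,50],[-0.5,0,0,0,0,0,50],[-0.5,0,0,0,0,0,50],[-0.5,0,0,0,0,0,50]], newtons=30)

```text
t: 24.45
ee_pos: [0.5852, -0.0376, 0.0159]
orientation: [[1.0, -0.023, 0.007], [-0.023, -1.0, 0.0], [0.007, -0.0, -1.0]]
contact_force: [1.0, -0.6, -3.9]
width: 0.0599
```

```bash
python3 go.py 0.516 -0.037 0.016 -1.5
```

```text
t 24.45 p [ 0.5852 -0.0376  0.0159] yaw -1.33 tilt z [ 0.0067  0.0003 -1.    ] w 59.9 F [ 0.9939 -0.5663 -3.8551]
units at current yaw [-2.7664  0.0382 -0.0219]
rotvec units [-0.0046 -0.0636  0.029 ]  units at target yaw [-2.7664  0.0466 -0.0035]
```

Request:
servo_tool(targets=[[-0.6,0,0,0,0,0,50],[-0.6,0,0,0,0,0,50],[-0.6,0,0,0,-0.05,0,50],[-0.6,0,0,0,0,0,50],[-0.3,0,0,0,0,0,50],[0,0,0,0,0,0,50]])

```text
t: 25.05
ee_pos: [0.5065, -0.036, 0.0164]
orientation: [[1.0, -0.023, -0.004], [-0.023, -1.0, 0.001], [-0.004, -0.0, -1.0]]
contact_force: [0.7, 0.1, -3.2]
width: 0.0599
```

```bash
python3 go.py 0.516 -0.037 0.016 -1.5; python3 - <<'E'
from rig import capture
from h import *
c=capture("top");cv2.imwrite("pics/top4.png",c["image"][:,:,::-1])
blobs(c,.042,.058,(.46,.672,-.09,.02),100)
E
```

```text
t 25.05 p [ 0.5065 -0.036   0.0164] yaw -1.32 tilt z [-0.0036  0.0005 -1.    ] w 59.9 F [ 0.6695  0.119  -3.2208]
units at current yaw [0.3814 0.0312 0.0159]
rotvec units [-0.004   0.0342  0.0303]  units at target yaw [0.3815 0.03   0.0173]
px [339.25   224.9182] n 428 rect c [ 0.622  -0.0389] size [0.0613 0.0246] ang 83.56073760986328 circ [ 0.6209 -0.0388] 0.03191971033811569 z [0.0475 0.0505 0.0535]
```

View pics/top4.png

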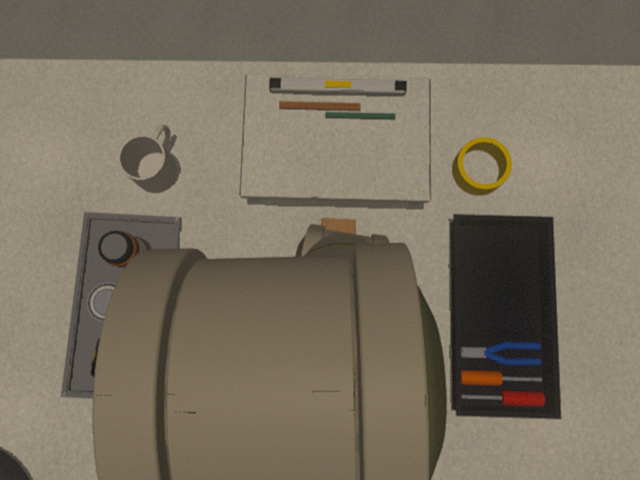

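The carton's rear end shows at (338,226), clear of the riser. I release, slide the open fingers forward to its middle and regrip.

Request:
servo_tool(targets=[[0,0,0,0,0,0,70],[0,0,0,0,0,0,84],[0,0,0,0,0.03,0,84],[0.5,0,0,0,0,0,84],[0.6,0,0,0,0,0,84],[0.6,0,0,0,0,0,84],[0.2,0,0,0,0,0,84]])

```text
t: 25.8
ee_pos: [0.5607, -0.0372, 0.0172]
orientation: [[1.0, -0.023, 0.003], [-0.023, -1.0, 0.0], [0.003, -0.0, -1.0]]
contact_force: [0.1, -0.1, 0.6]
width: 0.0842
```

```bash
python3 go.py 0.558 -0.0368 0.020 -1.4; python3 - <<'E'
from rig import capture
from h import *
c=capture("top")
blobs(c,.042,.058,(.46,.672,-.09,.02),100)
E
```

```text
t 25.8 p [ 0.5607 -0.0372  0.0172] yaw -1.31 tilt z [ 0.0033  0.0004 -1.    ] w 84.2 F [ 0.1306 -0.1275  0.6108]
units at current yaw [-0.1086 -0.0134 -0.1143]
rotvec units [-0.0045 -0.0311  0.0154]  units at target yaw [-0.109  -0.0131 -0.1139]
```

Request:
servo_tool(targets=[[-0.1,0,-0.05,0,-0.03,0,62],[0,0,0,0,0,0,52],[0,0,0,0,0,0,50],[0,0,0,0,0,0,50],[0,0,0,0,0,0,50]], newtons=45)

```text
t: 26.35
ee_pos: [0.5568, -0.0373, 0.0182]
orientation: [[1.0, -0.023, -0.001], [-0.023, -1.0, 0.0], [-0.001, -0.0, -1.0]]
contact_force: [1.7, 0.2, -2.4]
width: 0.0597
```

```bash
python3 go.py 0.538 -0.321 0.12 -0.9
```

```text
t 26.35 p [ 0.5568 -0.0373  0.0182] yaw -1.32 tilt z [-0.0012  0.0003 -1.    ] w 59.7 F [ 1.7189  0.2227 -2.3689]
units at current yaw [-0.495  11.3618 -4.0727]
rotvec units [-0.0025  0.0113 -0.0695]  units at target yaw [-0.5728 11.359  -4.0703]
```

Request:
servo_tool(targets=[[0,0,-0.5,0,0,0,50],[-0.1,0,-0.8,0,0,0,50],[-0.1,0,-1,0,0,0,50],[-0.1,0.3,-1,0,0,0,50],[-0.1,0.6,-1,0,0,0,50]])

```text
t: 26.85
ee_pos: [0.5411, -0.0574, 0.1269]
orientation: [[1.0, -0.019, -0.015], [-0.019, -1.0, 0.002], [-0.015, -0.002, -1.0]]
contact_force: [0.6, -1.0, -4.4]
width: 0.0595
```

```bash
python3 go.py 0.538 -0.321 0.12 -0.9; python3 - <<'E'
from rig import capture
from h import *
c=capture("wrist");cv2.imwrite("pics/wrist5.png",c["image"][:,:,::-1])
E
```

```text
t 26.85 p [ 0.5411 -0.0574  0.1269] yaw -1.11 tilt z [-0.0145  0.0018 -0.9999] w 59.5 F [ 0.62   -1.0264 -4.3556]
units at current yaw [ 0.0862 10.5457  0.2596]
rotvec units [-0.0151  0.1388 -0.0358]  units at target yaw [ 0.0427 10.5455  0.2772]
```

View pics/wrist5.png

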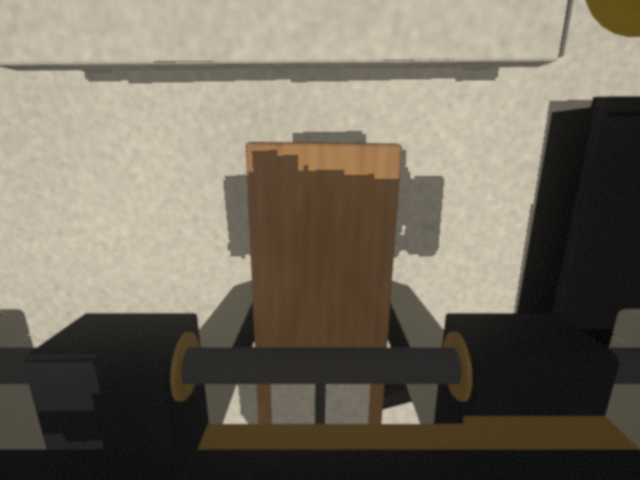

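The carton is held and reads level, with its rear edge at row 143 and its sides at columns 250–400. Carry it to the tray.

Request:
servo_tool(targets=[[0,0.8,0,0,0.1,0,50],[0,1,0,0,0.04,-0.03,50],[0,1,0,0,0,0,50],[0,1,0,0,0,0,50],[0,1,0,0,0,0,50],[0,1,0,0,0,0,50],[0,1,0,0,0,0,50],[0,1,0,0,0,0,50]])

```text
t: 27.7
ee_pos: [0.5342, -0.2564, 0.1318]
orientation: [[1.0, -0.014, 0.002], [-0.014, -1.0, 0.004], [0.002, -0.004, -1.0]]
contact_force: [0.1, 0.4, -5.9]
width: 0.0596
```

Request:
servo_tool(targets=[[0,1,0,0,0,0,50],[0,1,0,0,0,0,50],[0,0.6,0,0,0,0,50],[0,0.2,0,0,0,0,50],[0,0,0,0,0,0,50]])

```text
t: 28.2
ee_pos: [0.5292, -0.3304, 0.1297]
orientation: [[1.0, -0.019, -0.003], [-0.019, -1.0, 0.006], [-0.004, -0.006, -1.0]]
contact_force: [0.0, 0.9, -5.0]
width: 0.0599
```

```bash
python3 go.py 0.538 -0.321 0.024 -0.9; python3 - <<'E'
from rig import capture
from h import *
c=capture("wrist");P=cloud(c);cv2.imwrite("pics/wrist6.png",c["image"][:,:,::-1])
z=r=None
m=(abs(P[...,1]+.325)<.025)&(P[...,0]>.5)&(P[...,0]<.64)&(P[...,2]>.1)&(P[...,2]<.22)
q=P[m]
for x in np.arange(.53,.64,.01):
    s=q[abs(q[:,0]-x)<.005]
    if len(s)>9: print(round(x,3),len(s),np.median(s[:,2]),s[:,1].min(),s[:,1].max())
E
```

```text
t 28.2 p [ 0.5292 -0.3304  0.1297] yaw -1.11 tilt z [-0.0035  0.0063 -1.    ] w 59.9 F [ 0.0427  0.9021 -5.046 ]
units at current yaw [ 0.3584 -0.3567  4.2282]
rotvec units [-0.0595  0.0341 -0.0352]  units at target yaw [ 0.3447 -0.3817  4.2271]
0.53 2459 0.16180047914308845 -0.34989601413733984 -0.3000012974961964
0.54 2523 0.16177075650689635 -0.3499655305756927 -0.3000008980619687
0.55 2564 0.1617282192957592 -0.3499940145816935 -0.30026982303755523
0.56 2677 0.16167228399016875 -0.34997982410621126 -0.30059830297511514
0.57 2834 0.16168682405392842 -0.34998198266885083 -0.30080489411503036
0.58 2980 0.16168685408615607 -0.3499893263230975 -0.3010689914294409
0.59 3163 0.16165208515730728 -0.34999987337657024 -0.3015605739821565
0.6 3326 0.16161992965179478 -0.3499896051800453 -0.3018462271739588
0.61 514 0.16118282129335865 -0.3497336123519943 -0.30236525543821835
```

Request:
servo_tool(targets=[[0.12,-0.35,0.3,-0.06,0.03,-0.03,50],[0,0,0.8,0,0,0,50],[0,0,0.9,0,0,0,50],[0,0,0.2,0,0,0,50]])

```text
t: 28.65
ee_pos: [0.5353, -0.3124, 0.0732]
orientation: [[1.0, -0.008, 0.002], [-0.008, -1.0, 0.002], [0.002, -0.002, -1.0]]
contact_force: [0.3, 0.9, -5.4]
width: 0.0599
```

```bash
python3 go.py 0.532 -0.321 0.022 -0.9
```

```text
t 28.65 p [ 0.5353 -0.3124  0.0732] yaw -0.45 tilt z [ 0.0024  0.0022 -1.    ] w 59.9 F [ 0.271   0.9151 -5.4114]
units at current yaw [-0.1357  0.3498  2.0471]
rotvec units [-0.0216 -0.0224  0.0755]  units at target yaw [-0.1281  0.3462  2.0482]
```

Request:
servo_tool(targets=[[-0.13,0.3,0.4,0,0,0.07,50],[0,0,0.7,0,0,0,50],[0,0,0.5,0,0,0,50],[0,0,0.2,0,0,0,50]])

```text
t: 29.05
ee_pos: [0.5335, -0.3177, 0.0268]
orientation: [[1.0, -0.012, 0.004], [-0.012, -1.0, 0.002], [0.004, -0.002, -1.0]]
contact_force: [-0.7, 0.5, -4.7]
width: 0.0594
```

```bash
python3 go.py 0.532 -0.321 0.022 -0.9
```

```text
t 29.05 p [ 0.5335 -0.3177  0.0268] yaw -0.69 tilt z [ 0.0038  0.0022 -1.    ] w 59.4 F [-0.6764  0.4531 -4.6999]
units at current yaw [-0.0607  0.1345  0.1905]
rotvec units [-0.0216 -0.0364  0.0347]  units at target yaw [-0.0595  0.1343  0.191 ]
```

Request:
servo_tool(targets=[[-0.05,0.1,0.12,-0.02,-0.03,0,50],[0,0,0.08,0,0,0,50],[0,0,0.05,0,0,0,50]])

```text
t: 29.35
ee_pos: [0.532, -0.3207, 0.0222]
orientation: [[1.0, -0.013, 0.0], [-0.013, -1.0, 0.0], [0.0, -0.0, -1.0]]
contact_force: [-2.5, 4.5, 9.1]
width: 0.0595
```

```bash
python3 go.py 0.532 -0.321 0.022 -0.9
```

```text
t 29.35 p [ 0.532  -0.3207  0.0222] yaw -0.73 tilt z [ 0.0004  0.0002 -1.    ] w 59.5 F [-2.4718  4.4749  9.0595]
units at current yaw [0.0001 0.0127 0.0094]
rotvec units [-0.0017 -0.0035  0.0282]  units at target yaw [0.0001 0.0127 0.0094]
```

Request:
servo_tool(targets=[[0,0,0,0,0,0,66],[0,0,0,0,0,0,76],[0,0,0,0,0,0,78],[0,0,-0.6,0,0,0,78],[0,0,-1,0,0,0,80],[0,0,-1,0,0,0,80],[0,0,-1,0,0,0,85],[0,0,-1,0,0,0,88]], newtons=28)

```text
t: 30.15
ee_pos: [0.5324, -0.3221, 0.1454]
orientation: [[1.0, -0.014, 0.003], [-0.014, -1.0, -0.002], [0.003, 0.002, -1.0]]
contact_force: [-0.0, 0.0, 0.4]
width: 0.0868
```

Request:
servo_tool(targets=[[0,-0.7,-0.5,0,0,0,88],[-0.1,-1,0,0,0,0,88],[-0.1,-1,0,0,0,0,88],[-0.1,-1,0,0,0,0,88],[-0.1,-1,0,0,0,0,88],[-0.1,-1,0,0,0,0,88],[-0.1,-1,0,0,0,0,88],[-0.1,-1,0,0,0,0,88]])

```text
t: 30.95
ee_pos: [0.5207, -0.1298, 0.1721]
orientation: [[0.999, -0.024, 0.021], [-0.023, -1.0, -0.01], [0.022, 0.01, -1.0]]
contact_force: [0.3, 0.0, 0.0]
width: 0.0885
```

```bash
python3 go.py 0.4833 0.336 0.16 0.4; python3 - <<'E'
from rig import capture
from h import *
c=capture("scene");cv2.imwrite("pics/scene7.png",c["image"][:,:,::-1])
P=cloud(c)
blobs(c,.048,.06,(.44,.65,-.36,-.28),100)
blobs(c,.069,.105,(.3,.65,.2,.45),100)
c=capture("top");blobs(c,.048,.06,(.44,.65,-.37,-.27),100);blobs(c,.069,.105,(.3,.65,.2,.45),100)
E
```

```text
t 30.95 p [ 0.5207 -0.1298  0.1721] yaw -1.34 tilt z [ 0.0213 -0.01   -0.9997] w 88.5 F [0.2846 0.0404 0.0222]
units at current yaw [ -1.9401 -18.595    0.2674]
rotvec units [ 0.0939 -0.2044 -0.2902]  units at target yaw [ -1.3661 -18.6415   0.486 ]
px [131.0071 247.9457] n 2394 rect c [ 0.5343 -0.3199] size [0.0608 0.155 ] ang 88.76531219482422 circ [ 0.5343 -0.3206] 0.08200614899396896 z [0.0512 0.0543 0.0569]
px [132.6272 295.3943] n 279 rect c [ 0.6384 -0.32  ] size [0.0797 0.0128] ang 89.34651184082031 circ [ 0.6391 -0.32  ] 0.03998416289687157 z [0.049  0.0521 0.0545]
px [467.2676 154.4581] n 1181 rect c [0.4432 0.3452] size [0.066  0.1533] ang 75.31214904785156 circ [0.4409 0.3345] 0.07744424790143967 z [0.07   0.0888 0.0932]
px [482.8913 194.8152] n 920 rect c [0.5751 0.3248] size [0.0575 0.0579] ang 3.1855359077453613 circ [0.5738 0.3244] 0.030379654839634895 z [0.0726 0.099  0.1032]
px [522.1058 218.4423] n 104 rect c [ 0.637  -0.3545] size [0.0108 0.0302] ang 0.4562695324420929 circ [ 0.6381 -0.3544] 0.015447461046278477 z [0.0488 0.052  0.0555]
px [518.9811 282.4124] n 371 rect c [ 0.5374 -0.3419] size [0.0156 0.1428] ang 88.45138549804688 circ [ 0.5372 -0.3486] 0.0714818686246872 z [0.0515 0.0546 0.0573]
px [117.9005 248.3266] n 1136 rect c [0.5706 0.3249] size [0.0568 0.0564] ang 23.93490219116211 circ [0.5709 0.3263] 0.0299172792583704 z [0.0763 0.1004 0.1035]
px [108.49   302.4685] n 1445 rect c [0.4815 0.3358] size [0.0654 0.0659] ang 37.2788200378418 circ [0.4812 0.3369] 0.03419209271669388 z [0.0761 0.0908 0.0939]
px [103.197  356.9516] n 599 rect c [0.3938 0.342 ] size [0.0316 0.0668] ang 81.81663513183594 circ [0.3937 0.3406] 0.03410239517688751 z [0.0693 0.0714 0.0743]
```

View pics/scene7.png

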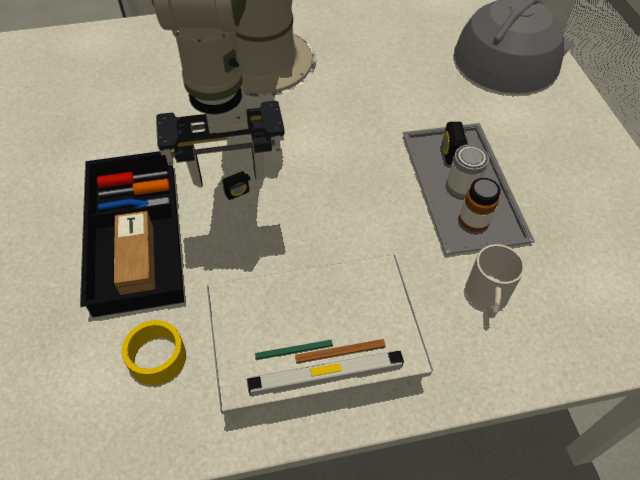

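The carton lies flat in the large compartment at (131,248), about x = +0.060 in the tray frame, and all three objects stand on the grey tray. Now I return the tin.

Request:
servo_tool(targets=[[-0.1,-1,0,0.05,-0.1,-0.1,88],[-0.1,-1,0,0.05,-0.1,-0.1,88],[-0.1,-1,0,0,0,-0.1,88],[-0.1,-1,0,0,0,0,88],[-0.1,-1,0,0,0,0,88],[-0.1,-1,0,0,0,0,88],[-0.1,-1,0,0,0,0,88],[-0.1,-1,0,0,0,0,88]])

```text
t: 31.85
ee_pos: [0.5033, 0.0704, 0.1793]
orientation: [[1.0, 0.002, 0.01], [0.002, -1.0, -0.0], [0.01, 0.0, -1.0]]
contact_force: [0.3, -0.2, 0.4]
width: 0.0882
```

Request:
servo_tool(targets=[[-0.1,-1,0,0,0,0,88],[-0.1,-1,0,0,0,0,88],[-0.1,-1,0,0,0,0,88],[-0.1,-1,0,0,0,0,88],[0,-1,0,0,0,0,88],[0,-1,0,0,0,0,88],[0,-1,0,0,0,0,88],[0,-1,0,0,0,0,88]])

```text
t: 32.65
ee_pos: [0.4978, 0.2727, 0.1872]
orientation: [[1.0, -0.005, 0.02], [-0.005, -1.0, 0.002], [0.02, -0.002, -1.0]]
contact_force: [0.0, 0.7, -0.4]
width: 0.0879
```

```bash
python3 go.py 0.4833 0.336 0.037 0.4
```

```text
t 32.65 p [0.4978 0.2727 0.1872] yaw -0.31 tilt z [ 0.0195  0.0018 -0.9998] w 87.9 F [ 0.0062  0.6732 -0.4429]
units at current yaw [-0.7104 -2.5158  6.0003]
rotvec units [-0.0166 -0.1865 -0.1185]  units at target yaw [-0.5618 -2.5342  6.0084]
```

Request:
servo_tool(targets=[[-0.4,-1,0,0,-0.18,-0.1,88],[-0.15,-1,0.5,0,0,0,88],[0,-0.4,0.8,0,0,0,88],[0,0,0.6,0,0,0,88],[0,0,0,0,0,0,88]])

```text
t: 33.15
ee_pos: [0.4876, 0.3381, 0.1435]
orientation: [[1.0, 0.007, 0.007], [0.007, -1.0, 0.007], [0.007, -0.007, -1.0]]
contact_force: [0.5, -0.2, -0.6]
width: 0.088
```

```bash
python3 go.py 0.4833 0.336 0.037 0.4
```

```text
t 33.15 p [0.4876 0.3381 0.1435] yaw 0.4 tilt z [ 0.0068  0.007  -1.    ] w 88.0 F [ 0.489  -0.2001 -0.574 ]
units at current yaw [-0.2021  0.1112  4.2572]
rotvec units [-0.0665 -0.0658  0.0003]  units at target yaw [-0.1727  0.0815  4.2591]
```

Request:
servo_tool(targets=[[-0.16,0.1,0.5,-0.06,-0.06,0,88],[0,0,0.8,0,0,0,88],[0,0,0,0,0,0,88]])

```text
t: 33.45
ee_pos: [0.4854, 0.334, 0.1121]
orientation: [[1.0, 0.005, 0.003], [0.005, -1.0, 0.001], [0.003, -0.001, -1.0]]
contact_force: [-0.3, -0.4, 0.6]
width: 0.0882
```

```bash
python3 go.py 0.4833 0.336 0.037 0.4
```

```text
t 33.45 p [0.4854 0.334  0.1121] yaw 0.26 tilt z [ 0.0027  0.0013 -1.    ] w 88.2 F [-0.3079 -0.4325  0.5553]
units at current yaw [-0.0911 -0.0754  3.0019]
rotvec units [-0.0119 -0.0255 -0.0232]  units at target yaw [-0.0829 -0.0794  3.0021]
```

Request:
servo_tool(targets=[[-0.08,-0.08,0.6,0,-0.02,0,88],[0,0,0.8,0,0,0,88],[0,0,0.9,0,0,0,88],[0,0,0.5,0,0,0,88],[0,0,0.1,0,0,0,88]])

```text
t: 33.95
ee_pos: [0.4853, 0.336, 0.0388]
orientation: [[1.0, 0.002, 0.004], [0.002, -1.0, 0.004], [0.004, -0.004, -1.0]]
contact_force: [-0.0, -0.1, 0.2]
width: 0.0881
```

```bash
python3 go.py 0.4833 0.336 0.037 0.4
```

```text
t 33.95 p [0.4853 0.336  0.0388] yaw 0.12 tilt z [ 0.0038  0.0038 -1.    ] w 88.1 F [-0.0242 -0.1328  0.242 ]
units at current yaw [-0.0808 -0.0011  0.0728]
rotvec units [-0.036  -0.036  -0.0474]  units at target yaw [-0.0806 -0.0018  0.0731]
```

Request:
servo_tool(targets=[[-0.08,0,0.06,-0.03,-0.03,0,65],[0,0,0,0,0,0,57],[0,0,0,0,0,0,55],[0,0,0,0,0,0,55],[0,0,0,0,0,0,55]], newtons=28)

```text
t: 34.45
ee_pos: [0.4838, 0.3364, 0.0391]
orientation: [[1.0, 0.002, 0.002], [0.002, -1.0, 0.001], [0.002, -0.001, -1.0]]
contact_force: [-0.4, -0.2, -1.8]
width: 0.066
```

```bash
python3 go.py 0.5588 -0.0923 0.15 0.4
```

```text
t 34.45 p [0.4838 0.3364 0.0391] yaw 0.1 tilt z [ 0.0017  0.0015 -1.    ] w 66.0 F [-0.3718 -0.2361 -1.847 ]
units at current yaw [ 2.9785 17.1452 -4.4569]
rotvec units [-0.0141 -0.0167 -0.05  ]  units at target yaw [ 2.8808 17.1671 -4.4367]
```

Request:
servo_tool(targets=[[0,0,-0.7,0,0,0,55],[0,0,-1,0,0,0,55],[0,0,-1,0,0,0,55],[0,0,-1,0,0,0,55],[0,0.5,-1,0,0,0,55],[0.1,1,-0.2,0,0,0,55],[0.2,1,0,0,0,0,55],[0.2,1,0,0,0,0,55]])

```text
t: 35.25
ee_pos: [0.4946, 0.2504, 0.1672]
orientation: [[1.0, 0.009, 0.002], [0.009, -1.0, 0.003], [0.002, -0.003, -1.0]]
contact_force: [0.5, -0.2, -2.2]
width: 0.0655
```

Request:
servo_tool(targets=[[0.2,1,0,0,0,0,55],[0.2,1,0,0,0,0,55],[0.2,1,0,0,0,0,55],[0.2,1,0,0,0,0,55],[0.2,1,0,0,0,0,55],[0.2,1,0,0,0,0,55],[0.2,1,0,0,0,0,55],[0.2,1,0,0,0,0,55]])

```text
t: 36.05
ee_pos: [0.5359, 0.0423, 0.1684]
orientation: [[1.0, 0.011, 0.003], [0.011, -1.0, 0.004], [0.003, -0.004, -1.0]]
contact_force: [0.5, -1.0, -2.1]
width: 0.0659
```

```bash
python3 go.py 0.5593 -0.0923 0.035 0.1
```

```text
t 36.05 p [0.5359 0.0423 0.1684] yaw 0.61 tilt z [ 0.0029  0.0043 -1.    ] w 65.9 F [ 0.4641 -0.9742 -2.1185]
units at current yaw [0.861  5.4171 5.3166]
rotvec units [-0.041  -0.0279  0.0855]  units at target yaw [0.9249 5.3862 5.3372]
```

Request:
servo_tool(targets=[[0.2,1,0.3,-0.04,-0.03,0.08,55],[0.2,1,0.6,0,0,0,55],[0.2,1,0.7,0,0,0,55],[0.1,1,0.8,0,0,0,55],[0.1,0.8,0.8,0,0,0,55],[0,0.3,0.6,0,0,0,55],[0,0,0,0,0,0,55]])

```text
t: 36.75
ee_pos: [0.5576, -0.095, 0.0722]
orientation: [[1.0, -0.004, 0.004], [-0.004, -1.0, -0.001], [0.004, 0.001, -1.0]]
contact_force: [-0.2, -0.4, -2.5]
width: 0.0659
```

```bash
python3 go.py 0.5593 -0.0923 0.035 0.1
```

```text
t 36.75 p [ 0.5576 -0.095   0.0722] yaw -0.22 tilt z [ 0.004 -0.001 -1.   ] w 65.9 F [-0.1776 -0.3561 -2.4517]
units at current yaw [ 0.062  -0.1104  1.4862]
rotvec units [ 0.0097 -0.0384 -0.0527]  units at target yaw [ 0.0686 -0.1085  1.486 ]
```

Request:
servo_tool(targets=[[0.06,-0.1,0.4,0,-0.04,-0.05,55],[0,0,0.5,0,0,0,55],[0,0,0.3,0,0,0,55],[0,0,0.1,0,0,0,55]])

```text
t: 37.15
ee_pos: [0.5605, -0.0898, 0.0391]
orientation: [[1.0, 0.005, 0.002], [0.005, -1.0, -0.0], [0.002, 0.0, -1.0]]
contact_force: [-0.4, 0.7, -2.7]
width: 0.0655
```

```bash
python3 go.py 0.5593 -0.0923 0.035 0.1
```

```text
t 37.15 p [ 0.5605 -0.0898  0.0391] yaw 0.26 tilt z [ 0.0021 -0.0001 -1.    ] w 65.5 F [-0.4405  0.7151 -2.6786]
units at current yaw [-0.0481  0.0981  0.1658]
rotvec units [ 0.0015 -0.0201  0.0272]  units at target yaw [-0.0475  0.0983  0.1658]
```

Request:
servo_tool(targets=[[-0.05,0.1,0.1,0,-0.02,0,55],[0,0,0.08,0,0,0,55],[0,0,0.05,0,0,0,55]])

```text
t: 37.45
ee_pos: [0.5592, -0.0916, 0.0342]
orientation: [[1.0, 0.006, 0.0], [0.006, -1.0, 0.0], [0.0, -0.0, -1.0]]
contact_force: [-6.1, 1.6, 29.2]
width: 0.0657
```

```bash
python3 go.py 0.5593 -0.0923 0.035 0.1
```

```text
t 37.45 p [ 0.5592 -0.0916  0.0342] yaw 0.34 tilt z [ 0.0001  0.0001 -1.    ] w 65.7 F [-6.1171  1.5974 29.1757]
units at current yaw [ 0.0035  0.0272 -0.0307]
rotvec units [-0.0008 -0.0011  0.0401]  units at target yaw [ 0.0036  0.0272 -0.0307]
```

Grounded. Release, rise, and go for the jar at TCP (0.5737, 0.3266).

Request:
servo_tool(targets=[[0,0,-0.06,0,0,0,66],[0,0,0,0,0,0,84],[0,0,0,0,0,0,86],[0,0,-0.7,0,0,0,86],[0,0,-1,0,0,0,86],[0,0,-1,0,0,0,86],[0,0,-1,0,0,0,86],[0,-0.4,-1,0,0,0,86]])

```text
t: 38.25
ee_pos: [0.5583, -0.0828, 0.1555]
orientation: [[1.0, 0.004, -0.003], [0.004, -1.0, -0.0], [-0.003, 0.0, -1.0]]
contact_force: [1.5, -0.2, -0.1]
width: 0.0862
```

Request:
servo_tool(targets=[[0,-1,-0.2,0,0,0.05,86],[0,-1,0,0,0,0,86],[0,-1,0,0,0,0,86],[0,-1,0,0,0,0,86],[0,-1,0,0,0,0,86],[0,-1,0,0,0,0,86],[0,-1,0,0,0,0,86],[0,-1,0,0,0,0,86]])

```text
t: 39.05
ee_pos: [0.5621, 0.1211, 0.1664]
orientation: [[1.0, -0.008, 0.009], [-0.008, -1.0, -0.001], [0.009, 0.001, -1.0]]
contact_force: [1.1, -0.0, 0.2]
width: 0.0858
```

```bash
python3 go.py 0.5737 0.3266 0.043 -0.4;python3 - <<'E'
from rig import capture
from h import *
c=capture("top");blobs(c,.079,.095,(.5,.65,-.15,-.04),100)
c=capture("scene");blobs(c,.079,.095,(.5,.65,-.15,-.04),100)
E
```

```text
t 39.05 p [0.5621 0.1211 0.1664] yaw -0.48 tilt z [ 0.0091 -0.0008 -1.    ] w 85.8 F [ 1.1392 -0.0037  0.2399]
units at current yaw [ 0.3491 -8.228   4.9347]
rotvec units [ 0.007  -0.0866 -0.0129]  units at target yaw [ 0.4049 -8.2239  4.9373]
px [369.5438 259.9131] n 1243 rect c [ 0.5575 -0.0901] size [0.064  0.0645] ang 45.474143981933594 circ [ 0.5577 -0.0904] 0.03301600366830826 z [0.0834 0.0867 0.0896]
px [257.8521 225.7419] n 926 rect c [ 0.559  -0.0912] size [0.0638 0.0688] ang 81.41832733154297 circ [ 0.5587 -0.091 ] 0.03492117300629616 z [0.0824 0.0863 0.0894]
```

Request:
servo_tool(targets=[[0.05,-1,0,0,-0.08,0,84],[0.05,-1,0,0,0,0,84],[0.05,-1,0,0,0,0,84],[0.05,-1,0,0,0,0,84],[0.05,-1,0,0,0,0,84],[0.05,-1,0,0,0,0,84],[0.05,-1,0,0,0,0,84],[0,-1,0.2,0,0,0,84]])

```text
t: 39.95
ee_pos: [0.5747, 0.3219, 0.162]
orientation: [[1.0, -0.013, 0.003], [-0.013, -1.0, -0.003], [0.003, 0.003, -1.0]]
contact_force: [0.2, 0.4, -0.3]
width: 0.0843
```

Request:
servo_tool(targets=[[0,-0.3,0.7,0,0,0,84],[0,0,0.4,0,0,0,84],[0,0,0,0,0,0,84]])

```text
t: 40.25
ee_pos: [0.5742, 0.3304, 0.131]
orientation: [[1.0, -0.01, 0.002], [-0.01, -1.0, -0.003], [0.002, 0.003, -1.0]]
contact_force: [0.4, -0.7, -0.2]
width: 0.0835
```

```bash
python3 go.py 0.5737 0.3266 0.043 -0.4
```

```text
t 40.25 p [0.5742 0.3304 0.131 ] yaw -0.59 tilt z [ 0.0017 -0.0031 -1.    ] w 83.5 F [ 0.4295 -0.6691 -0.2266]
units at current yaw [-0.0226  0.1424  3.5215]
rotvec units [ 0.0295 -0.0164 -0.0311]  units at target yaw [-0.0171  0.1532  3.5211]
```

Request:
servo_tool(targets=[[-0.02,0.13,0.6,0.03,-0.01,0,84],[0,0,0.8,0,0,0,84],[0,0,0.3,0,0,0,84],[0,0,0,0,0,0,84]])

```text
t: 40.65
ee_pos: [0.575, 0.3194, 0.0871]
orientation: [[1.0, -0.017, -0.0], [-0.017, -1.0, -0.004], [0.0, 0.004, -1.0]]
contact_force: [0.2, -0.4, 0.1]
width: 0.0838
```

```bash
python3 go.py 0.5737 0.3266 0.043 -0.4
```

```text
t 40.65 p [0.575  0.3194 0.0871] yaw -0.98 tilt z [-0.     -0.0036 -1.    ] w 83.8 F [ 0.1623 -0.4009  0.0978]
units at current yaw [-0.0556 -0.2941  1.7614]
rotvec units [ 0.0345 -0.0003 -0.0967]  units at target yaw [-0.0526 -0.2883  1.7624]
```

Request:
servo_tool(targets=[[-0.05,-0.27,0.1,0.03,0,-0.09,84],[0,-0.03,0.4,0,0,0,84],[0,0,0,0,0,0,84]])

```text
t: 40.95
ee_pos: [0.5749, 0.3265, 0.0754]
orientation: [[1.0, -0.009, 0.002], [-0.009, -1.0, 0.001], [0.002, -0.001, -1.0]]
contact_force: [-0.2, 0.3, -0.4]
width: 0.0841
```

```bash
python3 go.py 0.5737 0.3266 0.043 -0.4
```

```text
t 40.95 p [0.5749 0.3265 0.0754] yaw -0.49 tilt z [ 0.0019  0.0005 -1.    ] w 84.1 F [-0.1766  0.2719 -0.3502]
units at current yaw [-0.0517 -0.003   1.2975]
rotvec units [-0.0054 -0.0178 -0.0146]  units at target yaw [-0.0493 -0.0038  1.2976]
```

Request:
servo_tool(targets=[[-0.05,0,0.5,0,-0.02,0,84],[0,0,0.6,0,0,0,84],[0,0,0.2,0,0,0,84],[0,0,0,0,0,0,84]])

```text
t: 41.35
ee_pos: [0.5735, 0.3271, 0.0402]
orientation: [[1.0, -0.008, -0.0], [-0.008, -1.0, 0.001], [-0.0, -0.001, -1.0]]
contact_force: [-0.4, 0.5, 0.2]
width: 0.0839
```

```bash
python3 go.py 0.5737 0.3266 0.043 -0.4
```

```text
t 41.35 p [0.5735 0.3271 0.0402] yaw -0.44 tilt z [-0.      0.0009 -1.    ] w 83.9 F [-0.4189  0.461   0.1809]
units at current yaw [ 0.007   0.0192 -0.1104]
rotvec units [-0.009   0.0005 -0.0075]  units at target yaw [ 0.0069  0.0193 -0.1104]
```

Request:
servo_tool(targets=[[0,0,0,0,0,0,60],[0,0,0,0,0,0,52],[0,0,0,0,0,0,50],[0,0,0,0,0,0,50],[0,0,0,0,0,0,50]], newtons=25)

```text
t: 41.85
ee_pos: [0.5737, 0.3269, 0.0404]
orientation: [[1.0, -0.008, -0.0], [-0.008, -1.0, 0.001], [-0.0, -0.001, -1.0]]
contact_force: [-0.9, -0.9, -1.3]
width: 0.0599
```

```bash
python3 go.py 0.5643 0.0174 0.15 -0.4
```

```text
t 41.85 p [0.5737 0.3269 0.0404] yaw -0.45 tilt z [-0.      0.0007 -1.    ] w 59.9 F [-0.9106 -0.9041 -1.3047]
units at current yaw [-0.2761 12.3805 -4.3917]
rotvec units [-0.0071  0.0004 -0.009 ]  units at target yaw [-0.2877 12.3835 -4.3826]
```

Request:
servo_tool(targets=[[0,0,-0.7,0,0,0,50],[0,0,-1,0,0,0,50],[0,0.3,-1,0,0,0,50],[0,0.8,-1,0,0,0,50],[-0.05,1,-0.5,0,0,0,50],[-0.05,1,0,0,0,0,50],[-0.05,1,0,0,0,0,50],[-0.05,1,0,0,0,0,50]])

```text
t: 42.65
ee_pos: [0.5653, 0.1964, 0.148]
orientation: [[1.0, -0.002, -0.002], [-0.002, -1.0, 0.001], [-0.002, -0.001, -1.0]]
contact_force: [0.6, -0.5, -1.7]
width: 0.0596
```

Request:
servo_tool(targets=[[-0.05,1,0,0,0,0,50],[-0.05,1,0,0,0,0,50],[0,1,0,0,0,0,50],[0,1,0,0,0,0,50],[0,1,0,0,0,0,50]])

```text
t: 43.15
ee_pos: [0.5583, 0.0601, 0.1469]
orientation: [[1.0, -0.005, -0.005], [-0.005, -1.0, -0.001], [-0.005, 0.001, -1.0]]
contact_force: [0.6, -0.2, -2.0]
width: 0.0598
```

```bash
python3 go.py 0.5643 0.0172 0.0365 -0.4
```

```text
t 43.15 p [0.5583 0.0601 0.1469] yaw -0.31 tilt z [-0.0048 -0.0012 -1.    ] w 59.8 F [ 0.5606 -0.2174 -1.9781]
units at current yaw [0.2687 1.7074 4.4153]
rotvec units [0.0118 0.0453 0.0145]  units at target yaw [0.2503 1.7125 4.4145]
```

Request:
servo_tool(targets=[[0.15,0.7,0.2,0,0.04,0,50],[0.08,0.6,0.6,0,0,0,50],[0,0.2,0.8,0,0,0,50],[0,0,0.6,0,0,0,50],[0,0,0,0,0,0,50]])

```text
t: 43.65
ee_pos: [0.5601, 0.0094, 0.0903]
orientation: [[1.0, -0.017, -0.001], [-0.017, -1.0, -0.004], [-0.001, 0.004, -1.0]]
contact_force: [-0.2, -0.4, -2.2]
width: 0.0596
```

```bash
python3 go.py 0.5643 0.0172 0.0365 -0.4
```

```text
t 43.65 p [0.5601 0.0094 0.0903] yaw -0.98 tilt z [-0.0015 -0.0044 -1.    ] w 59.6 F [-0.1611 -0.4158 -2.1671]
units at current yaw [ 0.1656 -0.3236  2.1489]
rotvec units [ 0.0423  0.0135 -0.0959]  units at target yaw [ 0.1658 -0.3125  2.1505]
```

Request:
servo_tool(targets=[[0.15,-0.3,0.2,0.04,0.01,-0.09,50],[0,-0.02,0.6,0,0,0,50],[0,0,0.5,0,0,0,50],[0,0,0,0,0,0,50]])

```text
t: 44.05
ee_pos: [0.5648, 0.0181, 0.0579]
orientation: [[1.0, -0.006, 0.002], [-0.006, -1.0, 0.001], [0.002, -0.001, -1.0]]
contact_force: [-0.0, 0.2, -1.4]
width: 0.06
```

```bash
python3 go.py 0.5643 0.0172 0.0365 -0.4
```

```text
t 44.05 p [0.5648 0.0181 0.0579] yaw -0.35 tilt z [ 0.0018  0.0011 -1.    ] w 60.0 F [-0.0004  0.2178 -1.368 ]
units at current yaw [-0.0232  0.0353  0.8557]
rotvec units [-0.0102 -0.0176  0.0076]  units at target yaw [-0.0216  0.0344  0.8558]
```

Request:
servo_tool(targets=[[-0.02,0.03,0.4,0,-0.01,0,50],[0,0,0.3,0,0,0,50],[0,0,0.1,0,0,0,50],[0,0,0.03,0,0,0,50]])

```text
t: 44.45
ee_pos: [0.5651, 0.018, 0.0364]
orientation: [[1.0, -0.005, 0.002], [-0.005, -1.0, 0.001], [0.002, -0.001, -1.0]]
contact_force: [-0.8, -0.8, -2.4]
width: 0.0595
```

```bash
python3 go.py 0.5643 0.0172 0.0365 -0.4
```

```text
t 44.45 p [0.5651 0.018  0.0364] yaw -0.29 tilt z [ 0.0021  0.0015 -1.    ] w 59.5 F [-0.7807 -0.8185 -2.3697]
units at current yaw [-0.0316  0.0308 -0.0032]
rotvec units [-0.014  -0.02    0.0185]  units at target yaw [-0.0316  0.0309 -0.0031]
```

Request:
servo_tool(targets=[[-0.03,0.03,0.06,0,0,0,50],[0,0,0.06,0,0,0,50]])

```text
t: 44.65
ee_pos: [0.5654, 0.018, 0.0361]
orientation: [[1.0, -0.005, 0.005], [-0.005, -1.0, 0.003], [0.005, -0.003, -1.0]]
contact_force: [-5.5, -0.5, 23.1]
width: 0.0597
```

```bash
python3 go.py 0.5643 0.0172 0.0365 -0.4
```

```text
t 44.65 p [0.5654 0.018  0.0361] yaw -0.26 tilt z [ 0.0046  0.0027 -1.    ] w 59.7 F [-5.5081 -0.4785 23.1442]
units at current yaw [-0.0419  0.0337 -0.0175]
rotvec units [-0.0262 -0.0439  0.0231]  units at target yaw [-0.0419  0.0339 -0.0173]
```

Request:
servo_tool(targets=[[0,0,-0.05,0,0,0,62],[0,0,0,0,0,0,78],[0,0,0,0,0,0,78],[0,0,-0.7,0,0,0,78],[0,0,-1,0,0,0,78],[0,0,-1,0,0,0,78],[0,0,-1,0,0,0,70],[-0.5,-0.5,-1,0,0,0.2,60]])

```text
t: 45.45
ee_pos: [0.5525, 0.0285, 0.1567]
orientation: [[1.0, -0.028, 0.002], [-0.028, -1.0, 0.001], [0.002, -0.002, -1.0]]
contact_force: [0.5, 0.8, 0.2]
width: 0.0664
```

Request:
servo_tool(targets=[[-0.5,-1,-0.2,0,0,0.4,60],[-0.5,-1,0,0,0,0.5,60],[-0.5,-1,0,0,0,0.5,60],[-0.3,-1,0,0,0,0,60],[-0.3,-1,0,0,0,0,60],[-0.3,-1,0,0,0,0,60],[-0.3,-1,0,0,0,0,60],[-0.3,-1,0,0,0,0,60]])

```text
t: 46.25
ee_pos: [0.5064, 0.2404, 0.1666]
orientation: [[0.982, -0.188, 0.01], [-0.188, -0.982, 0.003], [0.009, -0.004, -1.0]]
contact_force: [0.9, -1.2, 0.2]
width: 0.0598
```

```bash
python3 go.py 0.3958 0.3414 0.034 -10;python3 - <<'E'
from rig import capture
from h import *
c=capture("top");blobs(c,.079,.105,(.5,.65,-.15,.06),100);blobs(c,.064,.08,(.3,.5,.27,.42),100)
c=capture("scene");blobs(c,.079,.105,(.5,.65,-.15,.06),100);blobs(c,.064,.08,(.3,.5,.27,.42),100)
E
```

```text
t 46.25 p [0.5064 0.2404 0.1666] yaw -10.82 tilt z [ 0.0098  0.0025 -0.9999] w 59.8 F [ 0.8574 -1.2318  0.2178]
units at current yaw [-5.1533 -3.1168  5.2715]
rotvec units [-0.0406 -0.0873 -0.136 ]  units at target yaw [-5.0599 -3.212   5.3048]
px [303.0381 255.1396] n 867 rect c [0.5624 0.0191] size [0.0532 0.0523] ang 1.268267273902893 circ [0.5618 0.0187] 0.02805434726178646 z [0.0934 0.097  0.0997]
px [369.6048 259.9339] n 1240 rect c [ 0.5576 -0.0901] size [0.064 0.065] ang 45.48720932006836 circ [ 0.5578 -0.0904] 0.03302706778049469 z [0.0835 0.0867 0.0897]
px [104.176 357.107] n 841 rect c [0.3933 0.3422] size [0.0383 0.0678] ang 82.60603332519531 circ [0.3933 0.3416] 0.03484886512160301 z [0.0656 0.0705 0.0742]
px [318.8738 215.9621] n 713 rect c [0.5643 0.0177] size [0.054  0.0537] ang 23.617887496948242 circ [0.5638 0.0182] 0.02816697768867016 z [0.0836 0.0962 0.0992]
px [257.9006 225.7181] n 926 rect c [ 0.5586 -0.0912] size [0.0641 0.0682] ang 80.56139373779297 circ [ 0.5581 -0.093 ] 0.035293787717819214 z [0.0825 0.0863 0.0893]
px [451.8466 131.0317] n 189 rect c [0.3931 0.3311] size [0.0231 0.0684] ang 67.61117553710938 circ [0.3953 0.336 ] 0.03460906073451042 z [0.0654 0.07   0.0735]
```

Request:
servo_tool(targets=[[-0.8,-0.5,0,-0.04,-0.08,-0.1,60],[-0.8,-0.5,0,0,0,0,60],[-0.8,-0.5,0.2,0,0,0,60],[-0.8,-0.5,0.2,0,0,0,60],[-0.8,-0.5,0.3,0,0,0,60],[-0.6,-0.4,0.3,0,0,0,60],[-0.2,0,0.3,0,0,0,60],[0,0,0,0,0,0,60]])

```text
t: 47.15
ee_pos: [0.3992, 0.3342, 0.1323]
orientation: [[0.984, -0.176, 0.002], [-0.176, -0.984, -0.001], [0.002, 0.0, -1.0]]
contact_force: [-0.7, -0.3, 0.6]
width: 0.0598
```

```bash
python3 go.py 0.3958 0.3414 0.034 -10
```

```text
t 47.15 p [0.3992 0.3342 0.1323] yaw -10.13 tilt z [ 0.0024 -0.0007 -1.    ] w 59.8 F [-0.7352 -0.2887  0.564 ]
units at current yaw [-0.194  -0.2618  3.9296]
rotvec units [ 0.0028 -0.0235 -0.022 ]  units at target yaw [-0.1837 -0.261   3.9301]
```

Request:
servo_tool(targets=[[-0.18,-0.25,0.4,0,-0.02,0,60],[0,0,0.6,0,0,0,60],[0,0,0.3,0,0,0,60],[0,0,0,0,0,0,60]])

```text
t: 47.55
ee_pos: [0.3988, 0.3396, 0.0982]
orientation: [[0.984, -0.181, 0.002], [-0.181, -0.984, 0.0], [0.002, -0.0, -1.0]]
contact_force: [0.6, 0.8, -0.4]
width: 0.0601
```

```bash
python3 go.py 0.3958 0.3414 0.034 -10
```

```text
t 47.55 p [0.3988 0.3396 0.0982] yaw -10.41 tilt z [ 0.002  0.    -1.   ] w 60.1 F [ 0.6025  0.766  -0.4175]
units at current yaw [-0.1372 -0.0493  2.5688]
rotvec units [-0.0037 -0.019  -0.0687]  units at target yaw [-0.1318 -0.0513  2.569 ]
```

Request:
servo_tool(targets=[[-0.13,-0.05,0.5,0,-0.02,-0.06,60],[0,0,0.7,0,0,0,60],[0,0,0.7,0,0,0,60],[0,0,0.5,0,0,0,60],[0,0,0.1,0,0,0,60]])

```text
t: 48.05
ee_pos: [0.3973, 0.3419, 0.0328]
orientation: [[0.985, -0.175, 0.002], [-0.175, -0.985, 0.003], [0.001, -0.003, -1.0]]
contact_force: [-0.5, 0.1, 0.3]
width: 0.0602
```

```bash
python3 go.py 0.3958 0.3414 0.034 -10
```

```text
t 48.05 p [0.3973 0.3419 0.0328] yaw -10.1 tilt z [ 0.0019  0.0028 -1.    ] w 60.2 F [-0.4596  0.0616  0.3085]
units at current yaw [-0.0537  0.0315 -0.0479]
rotvec units [-0.0295 -0.0128 -0.0164]  units at target yaw [-0.0538  0.0316 -0.0477]
```

Request:
servo_tool(targets=[[-0.05,0.03,0,-0.03,0,0,34],[0,0,0,0,0,0,27],[0,0,0,0,0,0,25],[0,0,0,0,0,0,25],[0,0,0,0,0,0,25],[0,0,0,0,0,0,25]])

```text
t: 48.65
ee_pos: [0.3961, 0.3417, 0.034]
orientation: [[0.985, -0.175, 0.002], [-0.175, -0.985, 0.001], [0.002, -0.001, -1.0]]
contact_force: [1.2, -0.0, -2.4]
width: 0.0338
```

```bash
python3 go.py 0.4946 -0.0291 0.13 -10
```

```text
t 48.65 p [0.3961 0.3417 0.034 ] yaw -10.1 tilt z [ 0.0023  0.0006 -1.    ] w 33.8 F [ 1.15   -0.041  -2.3534]
units at current yaw [ 6.4859 13.91   -3.84  ]
rotvec units [-0.0096 -0.0204 -0.016 ]  units at target yaw [ 6.4545 13.9246 -3.8398]
```

Request:
servo_tool(targets=[[0,0,-0.7,0,0,0,25],[0,0,-1,0,0,0,25],[0,0.3,-1,0,0,0,25],[0.2,0.8,-1,0,0,0,25],[0.3,1,-1,0,0,0,25],[0.3,1,0,0,0,0,25],[0.4,1,0,0,0,0,25],[0.4,1,0,0,0,0,25]])

```text
t: 49.45
ee_pos: [0.4121, 0.2088, 0.1561]
orientation: [[0.986, -0.167, 0.003], [-0.167, -0.986, 0.002], [0.002, -0.002, -1.0]]
contact_force: [1.4, -0.3, -2.5]
width: 0.034
```

Request:
servo_tool(targets=[[0.4,1,0,0,0,0,25],[0.4,1,0,0,0,0,25],[0.5,1,0,0,0,0,25],[0.5,1,0,0,0,0,25],[0.5,1,0,0,0,0,25],[0.5,1,0,0,0,0,25],[0.5,1,0,0,0,0,25]])

```text
t: 50.15
ee_pos: [0.4637, 0.0145, 0.1569]
orientation: [[0.986, -0.166, 0.003], [-0.166, -0.986, 0.003], [0.003, -0.003, -1.0]]
contact_force: [0.9, -0.6, -4.1]
width: 0.0337
```

```bash
python3 go.py 0.4948 -0.0292 0.030 -10
```

```text
t 50.15 p [0.4637 0.0145 0.1569] yaw -9.55 tilt z [ 0.003   0.0026 -1.    ] w 33.7 F [ 0.9483 -0.62   -4.1345]
units at current yaw [1.5054 1.5311 5.0734]
rotvec units [-0.0298 -0.0238  0.0747]  units at target yaw [1.5299 1.5034 5.0743]
```

Request:
servo_tool(targets=[[0.6,0.7,0,-0.03,-0.02,0.07,25],[0.5,0.5,0,0,0,0,25],[0.2,0.2,0.2,0,0,0,25],[0,0,0.3,0,0,0,25],[0,0,0,0,0,0,25]])

```text
t: 50.65
ee_pos: [0.4895, -0.0309, 0.1435]
orientation: [[0.984, -0.18, -0.0], [-0.18, -0.984, -0.001], [0.0, 0.001, -1.0]]
contact_force: [-0.6, 1.0, -2.5]
width: 0.0336
```

```bash
python3 go.py 0.4948 -0.0292 0.030 -10
```

```text
t 50.65 p [ 0.4895 -0.0309  0.1435] yaw -10.35 tilt z [-0.     -0.0008 -1.    ] w 33.6 F [-0.6198  1.0291 -2.5269]
units at current yaw [ 0.1958 -0.1107  4.5383]
rotvec units [ 0.0078 -0.0013 -0.0575]  units at target yaw [ 0.197  -0.1058  4.5383]
```

Request:
servo_tool(targets=[[0.18,-0.1,0.5,0,0,-0.05,25],[0,0,0.8,0,0,0,25],[0,0,0.9,0,0,0,25],[0,0,0.7,0,0,0,25],[0,0,0.3,0,0,0,25],[0,0,0,0,0,0,25]])

```text
t: 51.25
ee_pos: [0.4939, -0.0226, 0.0574]
orientation: [[0.986, -0.164, -0.001], [-0.164, -0.986, 0.001], [-0.002, -0.001, -1.0]]
contact_force: [0.0, -0.0, -4.0]
width: 0.0342
```

```bash
python3 go.py 0.4948 -0.0292 0.030 -10
```

```text
t 51.25 p [ 0.4939 -0.0226  0.0574] yaw -9.46 tilt z [-0.0013  0.0015 -1.    ] w 34.2 F [ 0.0328 -0.0221 -3.9738]
units at current yaw [0.0797 0.2562 1.0943]
rotvec units [-0.0117  0.015   0.0898]  units at target yaw [0.0804 0.2541 1.0947]
```

Request:
servo_tool(targets=[[0.07,0.24,0.3,0,0,0.08,25],[0,0,0.4,0,0,0,25],[0,0,0.15,0,0,0,25],[0,0,0,0,0,0,25]])

```text
t: 51.65
ee_pos: [0.4957, -0.0287, 0.0354]
orientation: [[0.985, -0.172, 0.001], [-0.172, -0.985, 0.002], [0.001, -0.002, -1.0]]
contact_force: [0.7, -0.1, -2.0]
width: 0.034
```

```bash
python3 go.py 0.4948 -0.0292 0.030 -10
```

```text
t 51.65 p [ 0.4957 -0.0287  0.0354] yaw -9.93 tilt z [ 0.0009  0.0016 -1.    ] w 34.0 F [ 0.719  -0.1384 -1.9666]
units at current yaw [-0.0336  0.0259  0.2177]
rotvec units [-0.0165 -0.0059  0.012 ]  units at target yaw [-0.0334  0.0256  0.2178]
```

Request:
servo_tool(targets=[[-0.03,0.02,0.12,0,0,0,25],[0,0,0.1,0,0,0,25],[0,0,0.05,0,0,0,25],[0,0,0.03,0,0,0,25]])

```text
t: 52.05
ee_pos: [0.4953, -0.0291, 0.0293]
orientation: [[0.985, -0.173, 0.003], [-0.173, -0.985, 0.002], [0.003, -0.002, -1.0]]
contact_force: [-2.8, 0.8, 16.5]
width: 0.0342
```

```bash
python3 go.py 0.4948 -0.0292 0.030 -10
```

```text
t 52.05 p [ 0.4953 -0.0291  0.0293] yaw -9.95 tilt z [ 0.003  0.002 -1.   ] w 34.2 F [-2.7904  0.8357 16.5022]
units at current yaw [-0.0203  0.0062 -0.0269]
rotvec units [-0.0236 -0.0249  0.0089]  units at target yaw [-0.0204  0.0063 -0.0268]
```

Request:
servo_tool(targets=[[0,0,-0.04,0,0,0,40],[0,0,0,0,0,0,56],[0,0,0,0,0,0,58],[0,0,-0.7,0,0,0,58],[0,0,-1,0,0,0,58],[0,0,-1,0,0,0,58],[0,0,-1,0,0,0,58],[0,0,-1,0,0,0,58]])

```text
t: 52.85
ee_pos: [0.4938, -0.0293, 0.1495]
orientation: [[0.985, -0.173, -0.001], [-0.173, -0.985, 0.002], [-0.002, -0.002, -1.0]]
contact_force: [0.3, 0.6, -0.4]
width: 0.0584
```

Request:
servo_tool(targets=[[0,0.6,-0.6,0,0,0,58],[0,1,-0.3,0,0,0,58],[0,1,0,0,0,0,58],[0,1,0,0,0,0,58],[0,1,0,0,0,0,58],[0,1,0,0,0,0,58],[0,1,0,0,0,0,58],[0,1,0,0,0,0,58]])

```text
t: 53.65
ee_pos: [0.4634, -0.2191, 0.1767]
orientation: [[0.986, -0.164, 0.008], [-0.164, -0.986, 0.003], [0.007, -0.004, -1.0]]
contact_force: [0.5, 2.0, 0.1]
width: 0.0582
```

Request:
servo_tool(targets=[[0,0.5,0,0,0,0,58],[0,0.2,0,0,0,0,58],[0,0,0,0,0,0,58],[0,0,0,0,0,0,58]])

```text
t: 54.05
ee_pos: [0.4597, -0.2387, 0.1765]
orientation: [[0.986, -0.168, 0.008], [-0.168, -0.986, 0.003], [0.007, -0.004, -1.0]]
contact_force: [-0.5, 0.2, -0.5]
width: 0.0578
```

```bash
python3 go.py;python3 - <<'E'
from rig import capture
from h import *
for n in("top","scene"):
    c0=load(n+"0.npz");c=capture(n);cv2.imwrite(f"pics/{n}9.png",c["image"][:,:,::-1])
    for k,x in(("start",c0),("now",c)):
        print(n,k);blobs(x,.092,.105,(.5,.62,-.02,.06),100);blobs(x,.079,.091,(.5,.62,-.15,-.04),100);blobs(x,.06,.072,(.44,.532,-.08,.03),100)
        blobs(x,.08,.1,(.65,.8,.22,.36),100);blobs(x,.045,.058,(.66,.8,-.36,-.22),100)
    blobs(c,.045,.058,(.44,.65,-.37,-.27),100)
E
```

```text
t 54.05 p [ 0.4597 -0.2387  0.1765] yaw -9.67 tilt z [ 0.0075  0.0028 -1.    ] w 57.8 F [-0.4699  0.2102 -0.4939]
top start
px [303.899  255.2423] n 842 rect c [0.5624 0.0175] size [0.0531 0.0522] ang 0.2554297149181366 circ [0.5623 0.0178] 0.027201076969504356 z [0.0943 0.0971 0.0999]
px [370.1749 260.0203] n 1229 rect c [ 0.5569 -0.0915] size [0.0646 0.0644] ang 88.24327850341797 circ [ 0.5573 -0.0912] 0.03296871855854988 z [0.0836 0.0867 0.0895]
px [331.5942 300.2099] n 791 rect c [ 0.492  -0.0281] size [0.0365 0.0675] ang 80.11551666259766 circ [ 0.4915 -0.0297] 0.03515965864062309 z [0.0615 0.0661 0.0695]
px [142.4651 156.2143] n 602 rect c [0.7265 0.2957] size [0.0821 0.0796] ang 19.700597763061523 circ [0.7329 0.2917] 0.04785115644335747 z [0.0809 0.0906 0.0949]
px [484.3099 163.2651] n 826 rect c [ 0.737  -0.2945] size [0.095  0.0947] ang 80.4243392944336 circ [ 0.7372 -0.2942] 0.04848027229309082 z [0.0455 0.0481 0.0512]
top now
px [302.9498 254.683 ] n 836 rect c [0.5628 0.0191] size [0.0522 0.0529] ang 33.303367614746094 circ [0.5629 0.019 ] 0.0271748136729002 z [0.0942 0.
[... 2295 characters left out ...]
.03621363639831543 z [0.0613 0.066  0.069 ]
px [499.3258 265.8894] n 660 rect c [0.7275 0.2947] size [0.0796 0.0823] ang 24.64116859436035 circ [0.7338 0.2954] 0.0470426008105278 z [0.0809 0.0894 0.0939]
px [151.1311 347.4947] n 946 rect c [ 0.738  -0.2962] size [0.096  0.0947] ang 40.55537796020508 circ [ 0.739  -0.2954] 0.04941157251596451 z [0.0456 0.0479 0.0505]
px [131.2264 248.4533] n 2420 rect c [ 0.5345 -0.32  ] size [0.0608 0.1559] ang 88.60659790039062 circ [ 0.5355 -0.3208] 0.08131086826324463 z [0.0503 0.0542 0.0567]
px [132.558  295.5028] n 362 rect c [ 0.6386 -0.32  ] size [0.1    0.0141] ang 88.47191619873047 circ [ 0.6378 -0.32  ] 0.050154611468315125 z [0.0485 0.0518 0.0547]
```

View pics/scene9.png

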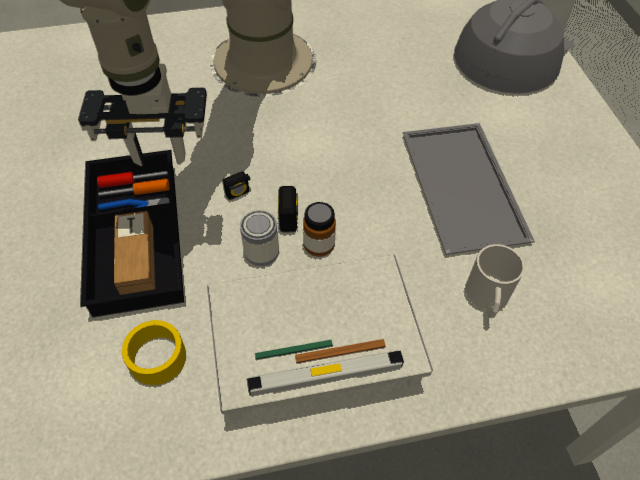

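The picture shows the tin at (260,238), the tape measure at (287,208) and the jar at (319,228), all upright on their starting spots. The carton is flat in the tray at (131,248), and the gripper is in the air above the tool tray. Handing in.

```bash
python3 -c "
from rig import r
print(r.job_done())"
```

```text
the job is handed in; nothing more can be done
None
```

I finished the job at about 54 s of the 147 s and handed it in; the hand-in reports no verdict. I moved the tape measure, jar and tin to the grey tray and pulled the carton out 124 mm. I then regripped it at its middle and laid it in the tool tray's large compartment. Last I put the tin, jar and tape measure back.

In the last camera checks from two views:
- **Tin, jar and tape measure:** each stands upright within about 2 mm of its starting spot. The limit is 15 mm.
- **Carton:** it lies flat and right way up, at about x = +0.060 m and y = 0 in the tray's frame.
- **Mug and tape roll:** their measured positions agree with the start to within 1–2.5 mm, which is about the measurement noise. The arm never worked near either of them.
- **Gripper:** it is clear of everything, with only about 0.5 N of sensor noise on the wrist.

No check failed. The two views disagreed by about 2 mm in absolute position, which is within their calibration.

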